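# Set the height stop to its setting block

## Robot

A 6-joint arm with a two-finger parallel gripper is mounted at the origin on the work surface. World frame = base frame: x ahead of the robot, y to its left, z up, the work surface at z = 0. Lengths are in m, angles in rad, forces in N, time in s.
With the tool pointing down it reaches from about 0.25 to 0.725 m from the base axis. Payload 4 kg.
Tool frame: the origin (TCP) lies midway between the tips of the shut fingers; the grasp point (between the pads) lies 19 mm behind it; y points along the fingers, z is the direction in which the jaws open and shut, and the axes are right-handed (so a half turn about y gives the same grasp; the last joint's range is limited). The gripper opens to 85 mm and grips with 20 to 120 N. Pads are 22 mm wide; open, the fingers measure 114 mm over their backs; the gripper's body (76 mm by 85 mm) begins 54 mm behind the grasp point. The pads swing forward as they close: fully open they stand 13 mm farther back than shut.
Start: joints at [1.3, 0.241, 0.005, 1.335, 0, 1.571], TCP at [0.134, 0.482, 0.231] pointing down, gripper open.
Joint ranges: [-2.72, 2.72], [-1.05, 1.87], [-1.09, 1.28], [-1.99, 2.15], [-1.42, 1.44], [-3.14, 3.14]. Speed limits (rad/s): [2.79, 2.79, 3.14, 3.14, 3.14, 3.14].

## Interface

Orientations are given as a unit quaternion [x, y, z, w].
In Python, from workcell import bot gives the robot as it stands. The module is installed in compiled form; this text tells all that it offers.
- The arm moves only by the shell command python3 -m handwheel 'ROWS' [OPENING]. ROWS is JSON, a list of rows, each a list of 6 numbers: the shift along the tool's x, y, z in units of 25 mm (1.0 is 25 mm), then the turn, a rotation vector about the tool's x, y, z in units of 10 degrees (1.0 is 10 degrees). A call has exactly 5 rows; each row is the pose to reach, as a shift and turn from the pose commanded when the call began, along the tool's axes at that moment; what a row does not reach only later rows make up. A row lasts 1/8 s, in which the tool goes at most 62.5 mm and 10.7 degrees, less where a joint would pass 70% of its speed; a pose out of reach is approached as far as the arm can. A call with a gripper value outside its range is refused whole. OPENING is the gripper command: -1 is shut, 1 is fully open, values between are in proportion, set as the call begins (- or left out, the last holds). The fingers move at their own pace and stop on an object; the grip force is fixed at half the most. Time passes only in rows, so rows that repeat a pose let the fingers close, or fill a call up. It gives the time, the measured TCP pose, the force and the opening at its end, in the units of the state.
- bot.get_obs(): the state, without advancing time (a new reading comes with each control period).
- bot.camera(name): name is "scene" or "top" or "wrist"; returns a dict with "color" (400x640x3 uint8, red, green, blue), "fx", "fy", "cx", "cy" (pixels), "rvec" (rotation vector, rad) and "tvec" (3), from world to camera coordinates, as OpenCV has them. Camera axes: x right, y down, z forward; pixel columns grow to the right and rows downward; lengths in m; the calibration is good to about 2 mm. A picture is of the moment at which its call begins. There is no depth.
- bot.job_done(): hands the job in, once; it reports no verdict.
The state is a dict: "clock": time; "joint_pos": joint angles; "joint_vel": joint speeds; "tau": joint torques, N m; "eef_pos": TCP position; "tool_rot": TCP orientation; "ft_force": force on the tool from outside, world axes, zero at the start; "ft_torque": the same for the moment, N m; "grip_width": finger opening in m.
Only numpy, scipy, OpenCV 4.12 (cv2) and the standard library are available. Lean on these libraries where they do the work, as an engineer would, in place of code of your own. Each camera call takes 0.05 s, during which the arm holds its last target.

## Task

Take the wooden-handled driver from its rest, seat its blade in the slotted stop screw on top of the small grey stand and turn the screw until the aluminium setting block in the channel just drags beneath the sprung foot: slid along by its steel post, it should take a light pull or push of about 6 N. Let go of the driver before you slide the block to feel the drag, never jam the foot down hard, and turn the screw only with the driver. Finish with the block still under the foot with that light drag, the driver standing back in its rest, and the other things on the bench left where they are.

Things in the scene. Friction and masses are not known exactly. Their poses are not given: they have to be found in the camera images.
- stand: Grey height-stop stand fixed to the bench, base 270 x 120 x 14 mm. Origin on the bench under the screw's axis; z up; x along the channel (base x -150 to +120 mm). Column at y = +41 to +71 mm; from it an arm 40 mm wide (underside 76 mm, top 102 mm over the bench) reaches to 20 mm past the axis. A brass lock ring 33 mm across lies on the arm, top at 110 mm; leave it.
- channel (a point): Point on the channel's floor straight under the screw's axis, 14 mm over the bench, turned as the stand. The block slides along its x between two guide strips 4 mm high and 40 mm apart. The block stays fully under the foot while its origin is between 60 mm on the -x side and 18 mm on the +x side of this point.
- stop: Stop screw with foot and pad. Origin on the axis in the head's top face, about 130 mm over the bench; moves up and down, does not turn. Head 32 mm across, 14 mm high. Clockwise from above lowers it 2.5 mm per rad; takes 0.08 N m, stays where left; runs from 131 down to 124 mm. Rightly set, its pad bears on the block with 1.5 to 6.5 N; over 15 N spoils it.
- head (a point): Same point as the stop's origin. Under the arm hangs a brass foot (24 mm across) on a 5 N/mm spring without preload, with a black pad 18 mm across, worn by an unseen amount: hanging free, the pad's face is 87.0 to 90.2 mm under this point, so heights alone cannot tell when it touches the block (top 39 mm over the bench). It starts 0.3 to 4.5 mm clear.
- slot (a point): Centre of the screw head's top face; turns with the screw. x along the slot, z up. The slot is a blind recess 20 x 5 mm, 8 mm deep (the same after half a turn). At the start its x is within 0.25 rad of the stand's x; with the slot along the stand's x the head's top is 130.0 mm over the bench.
- block: Aluminium setting block in the channel under the foot, 157 x 34 mm, 0.33 kg, 3 mm play each side: 25 mm high (x -30 to +75 mm) with a tongue 5 mm high (x -83 to -30). Origin on its underside, x as the stand's, at the start 24 to 40 mm to the -x side of the axis. Friction about 0.6 (0.54 to 0.66): it slides with 0.6 x (2 x foot load + 3.2 N): 2 N free, 4 N at 1.5 N load, 6 N at 3.5, 9 N at 6.
- post (a point): Foot of the block's round steel post, on the tongue (72 mm to the -x side of the block's origin, 5 mm above it, 1 mm above the guide strips). The post is 14 mm across and 19 mm high: the place to pinch or push, either way along the channel. Bearing down on it while sliding adds 0.6 of that to the drag.
- driver: Stubby driver, 0.16 kg, upright in its rest. Origin at the middle of the blade's end, z up. Blade 17 mm (along x) x 3 mm, 6.5 mm long; flat collar 30 mm across at 6.5 to 14.5 mm; square wooden handle 26 x 26 mm, faces square to x and y, 22.5 to 82.5 mm up. Let go, it stands by itself on the screw head with its blade in the slot, origin then 6.5 mm below the slot's point.
- rest: Driver's rest: wooden block 70 x 70 x 30 mm fixed to the bench; origin at the centre of its underside. A round hole 22 mm across and 16 mm deep in the middle of its top takes the blade in any rotation; the driver's origin then stands 23.5 mm over the bench.
- tin_a: Round aluminium sample tin, 67 mm across, 49 mm high; origin under its centre. Not to be moved.
- tin_b: The second such tin. Not to be moved.
- mortar: White porcelain mortar 110 mm across, 60 mm high, pestle leaning in it to 90 mm. Not to be moved.
- balance: Flat brass spring balance 150 x 32 x 14 mm, 210 mm long with ring and hook, lying flat. Not to be moved.
- clamp: Steel screw clamp 100 x 80 x 12 mm lying flat, gripping a black glass-slide holder. Not to be moved.
- slidebox: Wooden slide box 90 x 120 x 36 mm. Not to be moved.
- spanner: Steel hook spanner for the lock ring, 135 mm long, lying flat. Not to be moved.
Not all that is in view belongs to the job. What is shaped like the block but orange or turquoise is not meant.

How it is judged:
On the way, in this order (a step that is already met when the one before it is completed fails the run):
1. the driver's blade is seated in the screw's slot (horizontal distance between driver and slot below 0.004 m and z of driver in the frame of slot below -0.004 m), for 0.2 s.
2. with the driver let go, the block is slid under the foot while the pad bears on it with 1.5 to 6.5 N (contact force between stop and block between 1.5 and 6.5 N and linear speed of block above 0.002 m/s and contact force between the fingers and block above 0.3 N and contact force between the fingers and driver below 0.1 N), for 0.1 s.
At the end, for the whole second after the job is handed in: The setting block lies still under the foot and the pad bears on it with 1.5 to 6.5 N; the driver stands upright (within 0.12 rad) in the hole of its rest, within 5 mm of the hole's axis and fully down (origin under 26 mm above the bench), let go and at rest (contact force between stop and block between 1.5 and 6.5 N and horizontal distance between driver and rest below 0.005 m and z of driver in the frame of rest below 0.026 m and angle between driver's own z axis and vertical below 0.12 rad and linear speed of driver below 0.02 m/s and linear speed of block below 0.005 m/s); the robot touches nothing.
It fails at once if the foot jammed onto the block with more than 15 N (contact force between stop and block above 15 N).
It fails at once if the screw or foot touched by the fingers instead of the driver (contact force between the fingers and stop above 1 N).
It fails at once if a bystander moved by more than 20 mm (distance of any of tin_a, tin_b, mortar, balance, clamp, slidebox, spanner from where it was at the start of the episode above 0.02 m).
It also fails if it takes over 72 s, if anything falls off the work surface, if the arm or the gripper's body presses on something with over 40 N, if the wrist force passes 120 N, or if a joint passes its speed limit or range.

## Working session

There is one attempt and no reset: what is moved stays moved. The work goes in short steps, Python scripts to look and compute and a shell command to move; the robot and the scene stay as the last step left them, time stands still between calls to the robot, and variables do not carry over. Pictures are saved under pics/ and viewed, and the job is handed in when it is done.

```bash
mkdir -p pics; python3 - <<'E'
from workcell import bot
import cv2
o=bot.get_obs()
for k,v in o.items(): print(k,v)
for n in("scene","top","wrist"):
    c=bot.camera(n); cv2.imwrite(f"pics/{n}0.png",c["color"][:,:,::-1]); print(n,c["fx"],c["fy"],c["cx"],c["cy"],c["rvec"],c["tvec"])
E
```

```text
clock 0.0
joint_pos [1.30002071e+00 2.41412321e-01 3.76946624e-03 1.33521016e+00
 1.68056506e-05 1.57079516e+00]
joint_vel [ 1.11629352e-03 -8.80232965e-05 -2.91514263e-04  9.17484706e-04
 -7.92804924e-04 -1.74853674e-03]
tau [-9.03297678e-04 -3.72318721e+01  2.52407330e+01  1.70171721e-02
 -3.17631784e-04 -1.21283421e-05]
eef_pos [0.13357018 0.4811912  0.23043055]
tool_rot [ 0.70135547 -0.09554502  0.09533695 -0.69991608]
ft_force [-0.06512215 -0.43106     0.07321326]
ft_torque [0.00815458 0.07463563 0.03612451]
grip_width 0.08554144758703139
scene 421.4739247902102 421.4739247902102 321.2884823055211 199.81650428338907 [ 2.27534463  0.61181606 -0.28372934] [-0.50300264 -0.09725223  1.32965498]
top 483.950100536099 483.950100536099 317.593525900721 202.461766708805 [ 2.08345641 -2.12827077  0.24098732] [0.04703061 0.58787192 1.24992112]
wrist 284.65283616254493 284.65283616254493 321.37379249865626 199.038833985964 [-2.27716097 -1.72957254 -0.29026993] [-0.49724764 -0.04288352  0.38151606]
```

View pics/scene0.png

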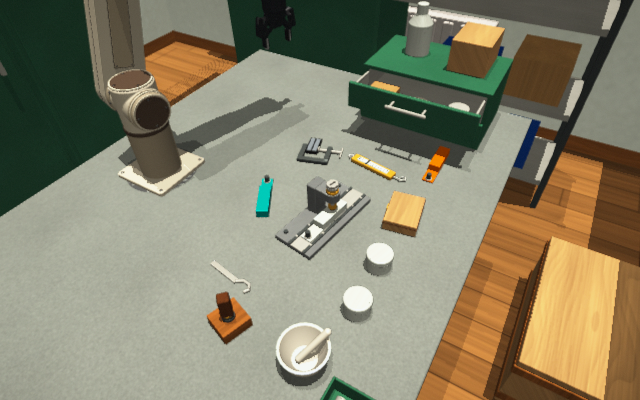

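View pics/top0.png

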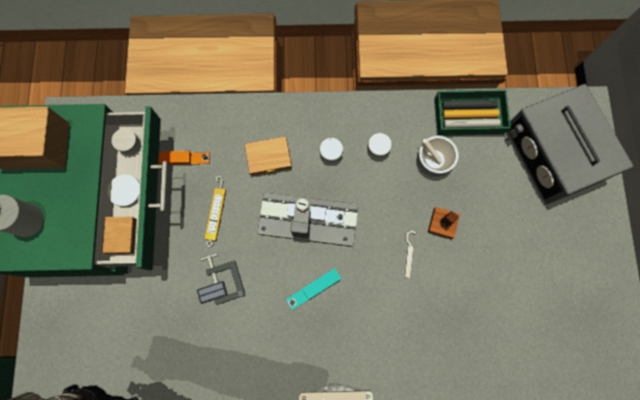

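View pics/wrist0.png

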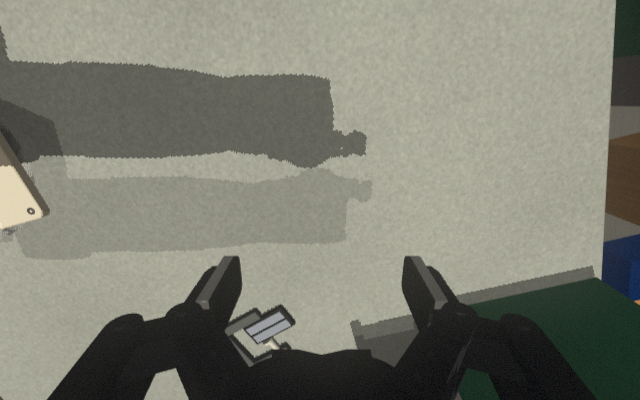

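```bash
cat > h.py <<'E'
import numpy as np, cv2
from scipy.spatial.transform import Rotation as R
from workcell import bot
def cam(n):
    c=bot.camera(n); c["R"]=R.from_rotvec(c["rvec"]).as_matrix(); c["t"]=np.array(c["tvec"]); return c
def proj(c,P):
    K=np.array([[c["fx"],0,c["cx"]],[0,c["fy"],c["cy"]],[0,0,1]])
    return cv2.projectPoints(np.atleast_2d(np.array(P,float)),np.array(c["rvec"],float),c["t"].astype(float),K,None)[0].reshape(-1,2)
def ray(c,u,v):
    d=c["R"].T@np.array([(u-c["cx"])/c["fx"],(v-c["cy"])/c["fy"],1]); return -c["R"].T@c["t"],d
def onz(c,u,v,z):
    o,d=ray(c,u,v); return o+d*(z-o[2])/d[2]
def crop(c,x0,y0,x1,y1,s,fn):
    cv2.imwrite("pics/"+fn,cv2.resize(c["color"][y0:y1,x0:x1,::-1],None,fx=s,fy=s,interpolation=cv2.INTER_CUBIC))
E
python3 - <<'E'
from h import *
c=cam("top"); np.save("top.npy",c,allow_pickle=True)
crop(c,245,180,375,260,6,"top_stand.png"); crop(c,395,190,475,270,6,"top_driver.png")
s=cam("scene"); np.save("scene.npy",s,allow_pickle=True)
crop(s,265,165,385,260,6,"sc_stand.png"); crop(s,190,250,290,345,6,"sc_driver.png")
for u,v in((447,222),(302,204)): print(onz(c,u,v,0.1))
E
```

```text
[ 0.5213053  -0.30354451  0.1       ]
[0.57766269 0.07608048 0.1       ]
```

View pics/top_stand.png

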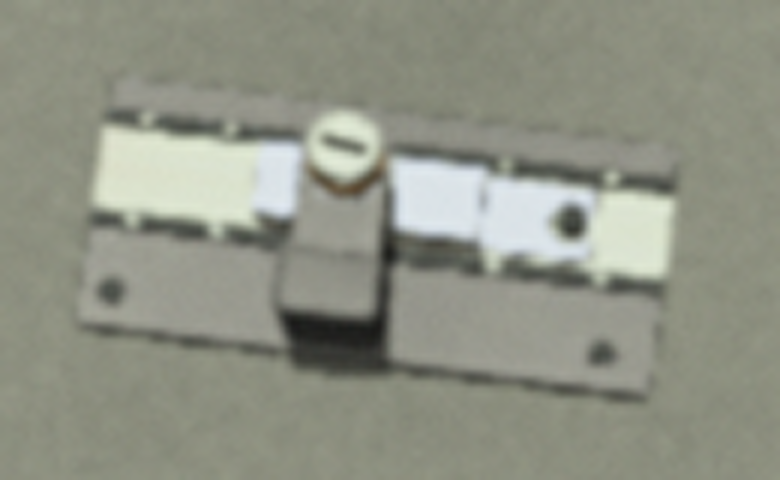

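View pics/top_driver.png

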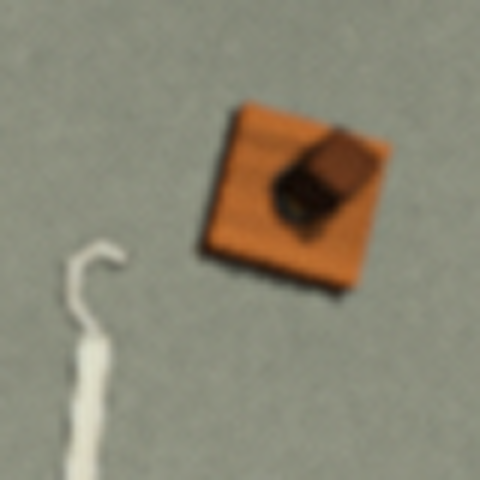

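View pics/sc_stand.png

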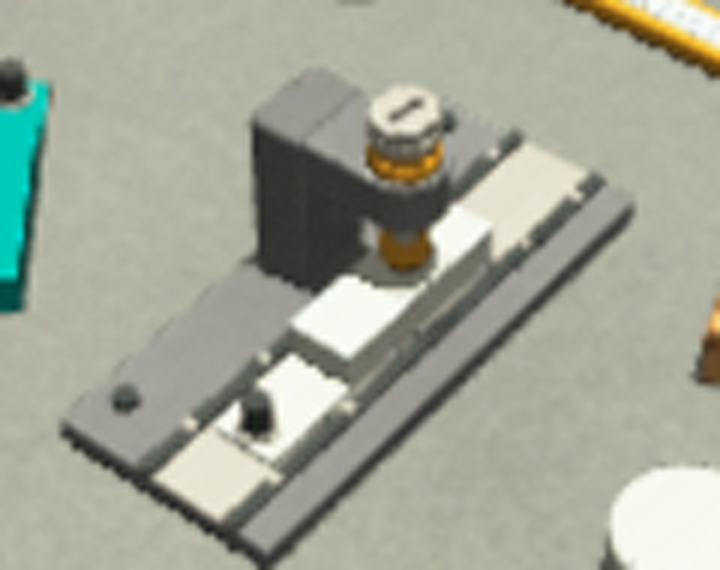

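View pics/sc_driver.png

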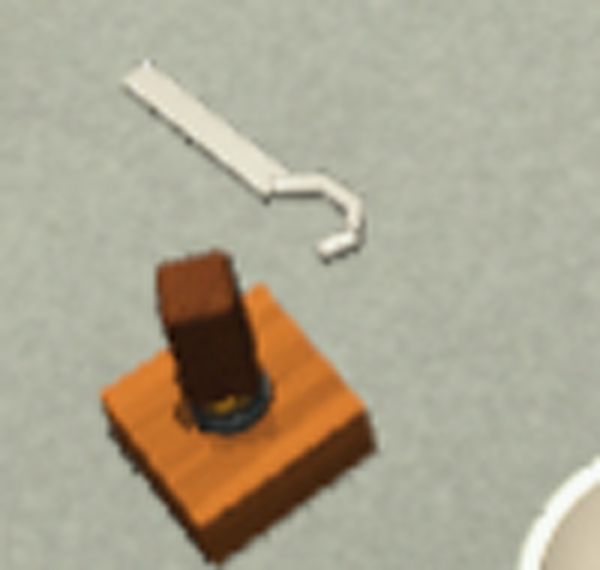

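```bash
python3 - <<'E'
from h import *
t=np.load("top.npy",allow_pickle=True).item(); s=np.load("scene.npy",allow_pickle=True).item()
# stand base corners (hand-read from crop) on z=.014
f=lambda x,y,x0,y0:((x+.5)/6-.5+x0,(y+.5)/6-.5+y0)
for p in((112,77),(677,150),(648,397),(80,325)): print("base",onz(t,*f(*p,245,180),.014))
# head by brightness mask near
im=t["color"].astype(int)
# rest by hsv
def blob(c,lo,hi,box):
    h=cv2.cvtColor(c["color"],cv2.COLOR_RGB2HSV); m=cv2.inRange(h,lo,hi); z=np.zeros_like(m); x0,y0,x1,y1=box; z[y0:y1,x0:x1]=m[y0:y1,x0:x1]
    cs=max(cv2.findContours(z,0,1)[0],key=cv2.contourArea); return cs
print("hsv rest",cv2.cvtColor(t["color"],cv2.COLOR_RGB2HSV)[[228,210,222,218],[435,440,448,452]])
print("hsv stand",cv2.cvtColor(t["color"],cv2.COLOR_RGB2HSV)[[202,206,216,212],[302,307,340,300]])
for p in((340,127),(383,150),(350,200),(303,172)): print("handle top",onz(t,*f(*p,395,190),.106))
for p in((157,266),(226,250),(241,308),(165,326)): print("handle sc",onz(s,*f(*p,190,250),.106))
for p in((245,101),(392,147),(354,293),(207,245)): print("rest top",onz(t,*f(*p,395,190),.030))
for p in((102,398),(262,285),(372,410),(200,527)): print("rest sc",onz(s,*f(*p,190,250),.030))
print("head t",onz(t,*f(345,146,245,180),.130),"head s",onz(s,*f(407,110,265,165),.130))
for p in((322,135),(368,155)): print("slot t",onz(t,*f(*p,245,180),.130))
for p in((388,119),(421,97)): print("slot s",onz(s,*f(*p,265,165),.130))
print("post top t",onz(t,*f(572,222,245,180),.036),"s",onz(s,*f(258,397,265,165),.038))
E
```

```text
base [0.63291251 0.18779644 0.014     ]
base [ 0.59192951 -0.07826342  0.014     ]
base [ 0.47538183 -0.06021401  0.014     ]
base [0.5145578  0.20226923 0.014     ]
hsv rest [[ 13 188 179]
 [ 13 192 183]
 [ 11 181  24]
 [ 11 185 105]]
hsv stand [[ 43  23 208]
 [ 36  30 176]
 [ 47  23  78]
 [ 22  31 124]]
handle top [ 0.54995802 -0.31545551  0.106     ]
handle top [ 0.53931968 -0.33339805  0.106     ]
handle top [ 0.51748092 -0.31712816  0.106     ]
handle top [ 0.53029091 -0.29766035  0.106     ]
handle sc [ 0.51908085 -0.31400936  0.106     ]
handle sc [ 0.53554328 -0.29711733  0.106     ]
handle sc [ 0.55491398 -0.31259548  0.106     ]
handle sc [ 0.53713357 -0.33086871  0.106     ]
rest top [ 0.5786081  -0.29427302  0.03      ]
rest top [ 0.55538509 -0.36080265  0.03      ]
rest top [ 0.48762115 -0.33746581  0.03      ]
rest top [ 0.51128169 -0.27167508  0.03      ]
rest sc [ 0.49286362 -0.33580541  0.03      ]
rest sc [ 0.51299097 -0.26931614  0.03      ]
rest sc [ 0.58101797 -0.29064705  0.03      ]
rest sc [ 0.55674096 -0.35707209  0.03      ]
head t [0.57116777 0.07510289 0.13      ] head s [0.57281586 0.07943008 0.13      ]
slot t [0.57622552 0.08492807 0.13      ]
slot t [0.5669982  0.06527977 0.13      ]
slot s [0.56863017 0.07051726 0.13      ]
slot s [0.57392291 0.08960893 0.13      ]
post top t [ 0.55415864 -0.02652906  0.036     ] s [ 0.55717269 -0.02217216  0.038     ]
```

```bash
cat >> h.py <<'E'
def pose():
    o=bot.get_obs(); return np.array(o["eef_pos"]),R.from_quat(o["tool_rot"]),o
def target(yawdeg):
    "tool y down, tool z (jaw dir) at yaw"
    a=np.radians(yawdeg); z=np.array([np.cos(a),np.sin(a),0]); y=np.array([0,0,-1.]); return R.from_matrix(np.column_stack([np.cross(y,z),y,z]))
def go(pos,yaw,frm=None):
    p,q,o=pose()
    if frm: p,q=np.array(frm[0]),target(frm[1])
    sh=q.inv().apply(np.array(pos)-p)/.025; rv=(q.inv()*target(yaw)).as_rotvec(degrees=True)/10
    print("shift",sh.round(3),"turn",rv.round(3),"| dist mm",np.linalg.norm(sh)*25)
def show():
    p,q,o=pose(); z=q.as_matrix()[:,2]; y=q.as_matrix()[:,1]
    print("t",round(o["clock"],2),"tcp",p.round(4),"yaw z",np.degrees(np.arctan2(z[1],z[0])).round(2),"tilt",np.degrees(np.arccos(-y[2])).round(2),"F",np.round(o["ft_force"],2),"T",np.round(o["ft_torque"],3),"w",round(o["grip_width"],4),"j",np.round(o["joint_pos"],3))
E
python3 - <<'E'
from h import *
show(); c=cam("wrist"); p,q,o=pose()
C=-c["R"].T@c["t"]; print("cam in tool",q.inv().apply(C-p),"axes in tool",(q.inv().as_matrix()@c["R"].T).round(3))
for y in(51-180,51,141,-39): print(y);go((.5355,-.315,.2),y)
E
```

```text
t 0.25 tcp [0.1337 0.4815 0.2309] yaw z 74.48 tilt 0.05 F [ 0.63  0.25 -0.47] T [ 0.001 -0.022 -0.034] w 0.0855 j [1.3   0.241 0.004 1.335 0.    1.571]
cam in tool [-0.08432526 -0.14288603 -0.00172897] axes in tool [[ 0.001  0.944  0.329]
 [ 0.    -0.329  0.944]
 [ 1.    -0.001 -0.001]]
-129
shift [ 24.01    1.258 -26.402] turn [ 1.0000e-03 -1.5652e+01 -6.0000e-03] | dist mm 892.7259721026667
51
shift [ 24.01    1.258 -26.402] turn [4.000e-03 2.348e+00 1.000e-03] | dist mm 892.7259721026667
141
shift [ 24.01    1.258 -26.402] turn [ 4.000e-03 -6.652e+00 -2.000e-03] | dist mm 892.7259721026667
-39
shift [ 24.01    1.258 -26.402] turn [3.0000e-03 1.1348e+01 4.0000e-03] | dist mm 892.7259721026667
```

```bash
python3 -m handwheel '[[1.5,0.05,-1.65,0,0.7,0],[3.1,0.1,-3.4,0,1.5,0],[4.7,0.2,-5.2,0,2.2,0],[6.4,0.3,-7,0,3,0],[8,0.4,-8.8,0,3.8,0]]' 1; python3 - <<'E'
from h import *
show(); go((.5355,-.315,.2),-39)
E
```

```text
clock: 0.92
eef_pos: [0.2682, 0.2147, 0.2215]
tool_rot: [-0.63, 0.319, -0.32, 0.631]
ft_force: [1.4, 0.3, 0.2]
grip_width: 0.0858
t 0.93 tcp [0.2682 0.2147 0.2215] yaw z 36.26 tilt 0.08 F [1.42 0.32 0.17] T [ 0.035 -0.083 -0.03 ] w 0.0858 j [ 0.675 -0.068 -0.364  1.274 -0.     1.613]
shift [23.407  0.858 -3.914] turn [-7.000e-03  7.526e+00 -4.000e-03] | dist mm 593.6911608139118
```

```bash
python3 -m handwheel '[[2.4,0.1,-0.4,0,0.7,0],[4.8,0.2,-0.8,0,1.5,0],[7.2,0.3,-1.2,0,2.2,0],[9.6,0.4,-1.6,0,3,0],[12,0.45,-2,0,3.8,0]]' 1; python3 - <<'E'
from h import *
show(); go((.5355,-.315,.2),-39)
E
```

```text
clock: 1.55
eef_pos: [0.4064, -0.0567, 0.2102]
tool_rot: [0.492, -0.508, 0.508, -0.492]
ft_force: [0.8, 0.4, -0.1]
grip_width: 0.0855
t 1.55 tcp [ 0.4064 -0.0567  0.2102] yaw z -1.81 tilt 0.06 F [ 0.77  0.38 -0.15] T [ 0.053 -0.077 -0.02 ] w 0.0855 j [-0.139  0.074 -0.251  1.244  0.     1.464]
shift [10.165  0.411  5.485] turn [-0.005  3.719 -0.004] | dist mm 288.93900601912634
```

```bash
python3 -m handwheel '[[2.1,0.1,1.1,0,0.8,0],[4.2,0.2,2.2,0,1.6,0],[6.3,0.3,3.3,0,2.4,0],[8.4,0.4,4.4,0,3.1,0],[10,0.4,5.4,0,3.7,0]]' 1; python3 - <<'E'
from h import *
show(); go((.5355,-.315,.2),-39)
c=cam("wrist"); cv2.imwrite("pics/w1.png",c["color"][:,:,::-1]); np.save("w1.npy",c,allow_pickle=True); show()
E
```

```text
clock: 2.17
eef_pos: [0.5345, -0.3105, 0.1994]
tool_rot: [-0.306, 0.638, -0.638, 0.305]
ft_force: [0.9, 0.0, -0.4]
grip_width: 0.0856
t 2.17 tcp [ 0.5345 -0.3105  0.1994] yaw z -38.81 tilt 0.02 F [ 0.95  0.01 -0.42] T [-0.002 -0.065 -0.026] w 0.0856 j [-0.526  0.493  0.29   1.368 -0.     1.722]
shift [ 0.116 -0.024  0.144] turn [0.002 0.019 0.   ] | dist mm 4.666042451776607
t 2.23 tcp [ 0.5368 -0.3152  0.1979] yaw z -39.1 tilt 0.21 F [ 4.75 -4.21  0.59] T [-0.271 -0.303 -0.001] w 0.0852 j [-0.53   0.5    0.297  1.365 -0.002  1.723]
```

View pics/w1.png

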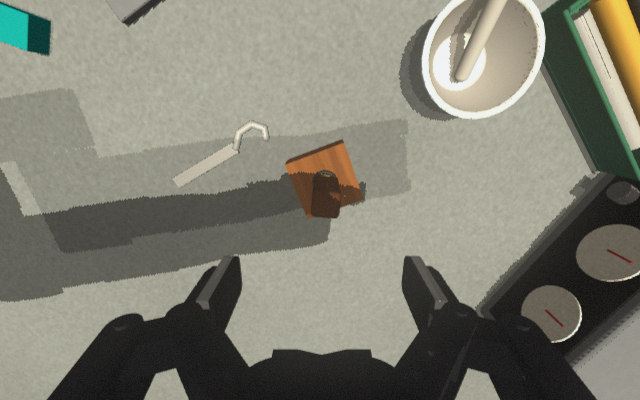

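```bash
python3 - <<'E'
from h import *
c=np.load("w1.npy",allow_pickle=True).item()
crop(c,270,130,380,230,7,"w1c.png")
print(proj(c,[[.5355,-.315,.106],[.5355,-.315,.03]]))
E
```

```text
[[324.31542962 203.52460071]
 [323.68538549 180.55630553]]
```

View pics/w1c.png

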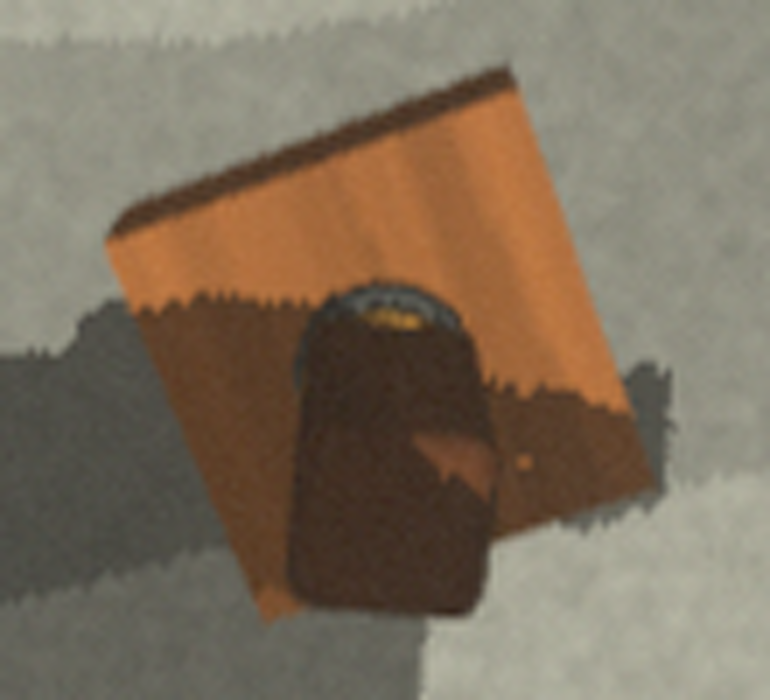

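```bash
python3 -m handwheel '[[0,1.2,0,0,0,0],[0,2.4,0,0,0,0],[0,3.6,0,0,0,0],[0,4.8,0,0,0,0],[0,5.4,0,0,0,0]]' 1; python3 - <<'E'
from h import *
show(); go((.5355,-.315,.062),-39)
E
```

```text
clock: 2.85
eef_pos: [0.533, -0.3073, 0.063]
tool_rot: [-0.308, 0.638, -0.636, 0.307]
ft_force: [0.1, 0.4, 0.4]
grip_width: 0.0856
t 2.85 tcp [ 0.533  -0.3073  0.063 ] yaw z -38.49 tilt 0.19 F [0.08 0.44 0.38] T [-0.018  0.014  0.015] w 0.0856 j [-0.523  0.583  0.071  1.062  0.     1.72 ]
shift [0.178 0.04  0.272] turn [0.019 0.051 0.003] | dist mm 8.18776022318302
```

```bash
python3 -m handwheel '[[0.1,0,0.15,0,0,0],[0.18,0,0.27,0,0,0],[0.18,0.05,0.27,0,0,0],[0.18,0.05,0.27,0,0,0],[0.18,0.05,0.27,0,0,0]]' 1; python3 - <<'E'
from h import *
show(); go((.5355,-.315,.062),-39)
c=cam("wrist"); cv2.imwrite("pics/w2.png",c["color"][:,:,::-1])
E
```

```text
clock: 3.48
eef_pos: [0.5368, -0.3159, 0.0642]
tool_rot: [0.307, -0.637, 0.637, -0.307]
ft_force: [1.0, -0.7, -0.0]
grip_width: 0.0856
t 3.48 tcp [ 0.5368 -0.3159  0.0642] yaw z -38.51 tilt 0.04 F [ 1.01 -0.72 -0.03] T [ 0.003 -0.014  0.   ] w 0.0856 j [-0.532  0.592  0.092  1.07   0.     1.711]
shift [ 0.003  0.09  -0.062] turn [-0.004  0.049 -0.001] | dist mm 2.7272754273768136
```

View pics/w2.png

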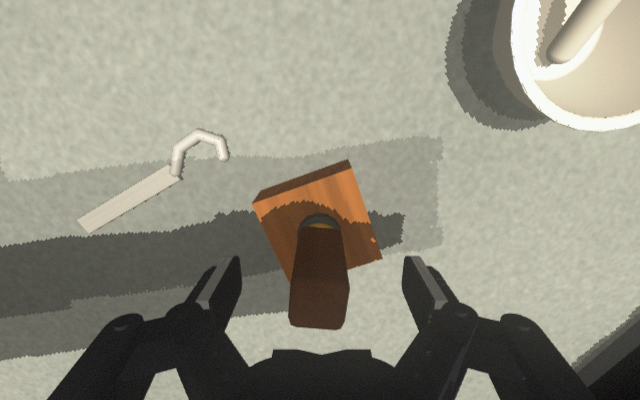

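```bash
python3 -m handwheel '[[0,0,0,0,0,0],[0,0,0,0,0,0],[0,0,0,0,0,0],[0,0,0,0,0,0],[0,0,0,0,0,0]]' -1; python3 - <<'E'
from h import *
show()
E
```

```text
clock: 4.15
eef_pos: [0.5368, -0.3159, 0.0639]
tool_rot: [0.307, -0.637, 0.637, -0.307]
ft_force: [0.2, -0.4, 0.5]
grip_width: 0.0256
t 4.15 tcp [ 0.5368 -0.3159  0.0639] yaw z -38.52 tilt 0.02 F [ 0.24 -0.42  0.51] T [ 0.029 -0.012 -0.007] w 0.0256 j [-0.532  0.593  0.092  1.069  0.     1.711]
```

```bash
python3 -m handwheel '[[0,-0.8,0,0,0,0],[0,-2.2,0,0,0,0],[0,-3.8,0,0,0,0],[0,-5.4,0,0,0,0],[0,-6.4,0,0,0,0]]'; python3 - <<'E'
from h import *
show(); s=cam("scene"); np.save("s2.npy",s,allow_pickle=True); p,q,o=pose()
bl=p-[0,0,.0404]; u,v=proj(s,bl)[0]; print(u,v)
x0,y0=int(u)-40,int(v)-40; crop(s,x0,y0,x0+80,y0+80,8,"s2.png"); print(x0,y0)
print("cam",-s["R"].T@s["t"])
E
```

```text
clock: 4.78
eef_pos: [0.537, -0.316, 0.2258]
tool_rot: [0.307, -0.636, 0.638, -0.308]
ft_force: [0.3, -0.1, -1.1]
grip_width: 0.0252
t 4.78 tcp [ 0.537  -0.316   0.2258] yaw z -38.51 tilt 0.11 F [ 0.26 -0.1  -1.11] T [-0.029 -0.047  0.008] w 0.0252 j [-0.532  0.493  0.358  1.434 -0.     1.711]
214.1294314707466 274.6759604477694
174 234
cam [ 0.96665572 -0.61884365  0.84442956]
```

View pics/s2.png

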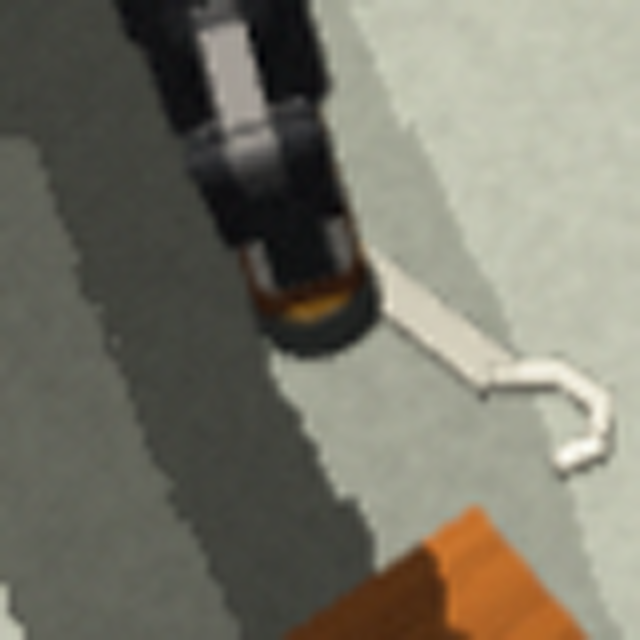

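```bash
python3 - <<'E'
from h import *
go((.55,-.14,.235),-38.5); go((.57,.077,.235),-38.5)
E
```

```text
shift [-5.828 -0.257 -4.026] turn [-0.04  -0.002 -0.006] | dist mm 177.19529453669466
shift [-13.118  -0.283  -8.805] turn [-0.04  -0.002 -0.006] | dist mm 395.03217979808466
```

```bash
python3 -m handwheel '[[-1,-0.1,-0.7,0.9,0,0],[-2.2,-0.2,-1.5,1.8,0,0],[-3.4,-0.3,-2.4,2.7,0,0],[-4.6,-0.3,-3.2,3.6,0,0],[-5.8,-0.3,-4,4.5,0,0]]'; python3 - <<'E'
from h import *
show(); s=cam("scene"); p,q,o=pose()
bl=p+q.apply([0,.0404,0]); u,v=proj(s,bl)[0]; print(u,v)
x0,y0=int(u)-30,int(v)-30; crop(s,x0,y0,x0+60,y0+60,10,"s3.png"); print(x0,y0)
for n in ([0,0,1],[1,0,0]): print(n, proj(s,[bl,bl+q.apply(n)*.0085])-[x0,y0])
E
```

```text
clock: 5.45
eef_pos: [0.5474, -0.1389, 0.2311]
tool_rot: [0.165, -0.343, 0.833, -0.402]
ft_force: [1.3, 0.8, -2.8]
grip_width: 0.0252
t 5.45 tcp [ 0.5474 -0.1389  0.2311] yaw z -38.59 tilt 45.26 F [ 1.26  0.84 -2.8 ] T [0.635 0.689 0.095] w 0.0252 j [-0.013 -0.031 -0.617  0.311 -0.449  2.071]
275.1535467748076 222.0833902027489
245 192
[0, 0, 1] [[30.15354677 30.0833902 ]
 [30.74118767 30.08251086]]
[1, 0, 0] [[30.15354677 30.0833902 ]
 [26.28987417 31.20128113]]
```

View pics/s3.png

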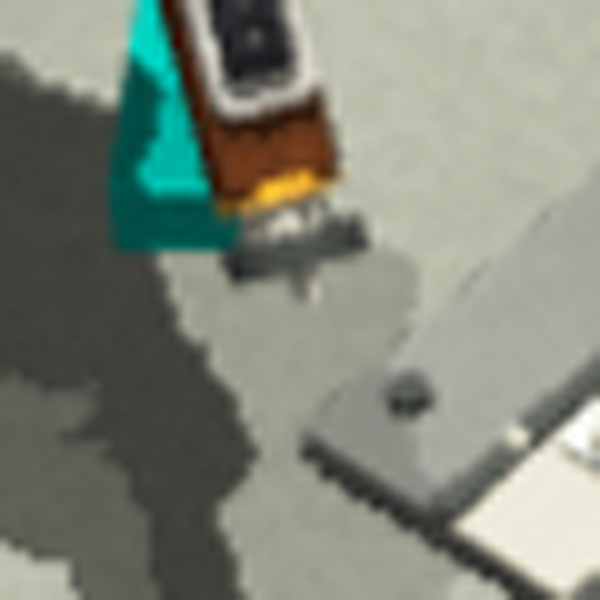

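```bash
python3 - <<'E'
from h import *
go((.572,.077,.24),69); p,q,o=pose(); 
rv=(q.inv()*target(69)).as_rotvec(degrees=True)/10
for k in(1,2,3,4,5): print((rv*k*1.0/np.linalg.norm(rv)).round(2))
show()
E
```

```text
shift [-7.374 -3.473 -2.471] turn [ -3.05  -10.068   4.16 ] | dist mm 212.9212659738511
[-0.27 -0.89  0.37]
[-0.54 -1.78  0.74]
[-0.81 -2.67  1.1 ]
[-1.08 -3.56  1.47]
[-1.35 -4.45  1.84]
t 5.5 tcp [ 0.5414 -0.133   0.2225] yaw z -37.72 tilt 44.73 F [-5.77  5.02 -9.17] T [1.092 1.376 0.088] w 0.0254 j [-0.003 -0.032 -0.636  0.304 -0.449  2.072]
```

```bash
python3 -m handwheel '[[-1,-0.5,-0.3,-0.28,-0.93,0.38],[-2,-1,-0.6,-0.56,-1.86,0.77],[-3,-1.5,-1,-0.85,-2.8,1.15],[-4,-2,-1.3,-1.13,-3.7,1.54],[-5,-2.4,-1.7,-1.42,-4.66,1.92]]'; python3 - <<'E'
from h import *
show();go((.572,.077,.24),69)
E
```

```text
clock: 6.12
eef_pos: [0.5688, 0.0034, 0.2428]
tool_rot: [-0.47, 0.278, -0.573, 0.611]
ft_force: [1.0, -0.5, -0.8]
grip_width: 0.025
t 6.12 tcp [0.5688 0.0034 0.2428] yaw z 16.23 tilt 26.68 F [ 1.   -0.46 -0.84] T [0.106 0.597 0.023] w 0.025 j [ 0.076  0.047 -0.307  0.769 -0.132  1.38 ]
shift [-2.828 -0.133  0.821] turn [-1.632 -5.438  2.242] | dist mm 73.68819008236946
```

```bash
python3 -m handwheel '[[-0.6,0,0.2,-0.28,-0.93,0.38],[-1.2,0,0.4,-0.56,-1.86,0.77],[-1.8,-0.1,0.5,-0.85,-2.8,1.15],[-2.4,-0.1,0.7,-1.13,-3.7,1.54],[-2.8,-0.1,0.8,-1.42,-4.66,1.92]]'; python3 - <<'E'
from h import *
show();go((.572,.077,.24),69)
E
```

```text
clock: 6.75
eef_pos: [0.5729, 0.0756, 0.2392]
tool_rot: [-0.675, 0.155, -0.197, 0.694]
ft_force: [-0.1, -0.0, -1.2]
grip_width: 0.0252
t 6.75 tcp [0.5729 0.0756 0.2392] yaw z 61.24 tilt 3.79 F [-0.14 -0.   -1.2 ] T [-0.03   0.02  -0.059] w 0.0252 j [0.13  0.34  0.16  1.324 0.002 0.633]
shift [-0.058 -0.035  0.034] turn [-0.215 -0.782  0.312] | dist mm 1.8944911338295567
```

```bash
python3 -m handwheel '[[-0.05,0,0,-0.22,-0.78,0.31],[-0.05,0,0,-0.22,-0.78,0.31],[-0.05,0,0,-0.22,-0.78,0.31],[-0.05,0,0,-0.22,-0.78,0.31],[-0.05,0,0,-0.22,-0.78,0.31]]'; python3 - <<'E'
from h import *
show();go((.572,.077,.24),69)
c=cam("wrist"); np.save("w3.npy",c,allow_pickle=True); cv2.imwrite("pics/w3.png",c["color"][:,:,::-1])
t=cam("top"); np.save("t3.npy",t,allow_pickle=True); crop(t,245,160,375,260,6,"t3.png")
print(proj(c,[[.572,.077,.1295]]))
E
```

```text
clock: 7.38
eef_pos: [0.572, 0.0759, 0.2405]
tool_rot: [-0.695, 0.129, -0.133, 0.695]
ft_force: [-0.7, -0.1, -1.7]
grip_width: 0.0255
t 7.38 tcp [0.572  0.0759 0.2405] yaw z 68.64 tilt 0.31 F [-0.67 -0.14 -1.72] T [-0.03   0.074  0.026] w 0.0255 j [ 1.330e-01  3.880e-01  2.350e-01  1.412e+00 -1.000e-03  5.050e-01]
shift [-0.016  0.021  0.041] turn [-0.008 -0.036  0.03 ] | dist mm 1.2112064674058578
[[324.12326434 193.78103624]]
```

View pics/w3.png

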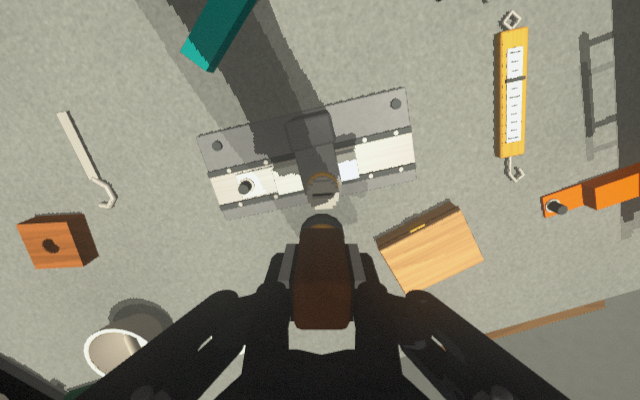

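```bash
python3 - <<'E'
from h import *
c=np.load("w3.npy",allow_pickle=True).item()
im=c["color"][160:225,280:365,::-1]; im=cv2.resize(im,None,fx=9,fy=9,interpolation=cv2.INTER_CUBIC); im=cv2.convertScaleAbs(im,alpha=1.6,beta=20)
cv2.imwrite("pics/w3c.png",im)
E
```

```text
(no output)
```

View pics/w3c.png

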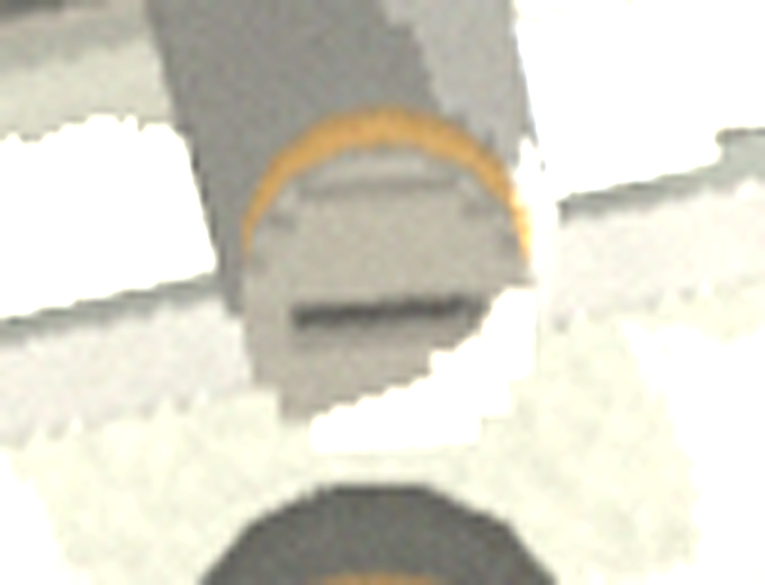

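```bash
python3 - <<'E'
from h import *
c=np.load("w3.npy",allow_pickle=True).item()
g=lambda x,y:((x+.5)/9-.5+280,(y+.5)/9-.5+160)
L=onz(c,*g(292,317),.1295); Rr=onz(c,*g(484,304),.1295)
d=Rr-L; print(L,Rr,"mid",(L+Rr)/2,"len",np.linalg.norm(d),"yaw",np.degrees(np.arctan2(d[1],d[0])))
hl=onz(c,*g(243,310),.1295);hr=onz(c,*g(532,300),.1295); print("head",hl,hr,(hl+hr)/2,np.linalg.norm(hr-hl))
# predicted blade tip pixel of driver and expected slot px if target right
# stand x from guide strips: edge lower strip
a=[onz(c,*g(*p),.014) for p in((0,)*0,)] if 0 else 0
# base corners full px
b=[onz(c,u,v,.014) for u,v in((197,134),(406,87),(416,172),(222,219))]
for i in b: print(i)
for i,j in((0,1),(3,2)): e=b[j]-b[i]; print("stand yaw",np.degrees(np.arctan2(e[1],e[0])))
print("post",onz(c,245.5,187,.038))
E
```

```text
[0.56875277 0.0660363  0.1295    ] [0.57474814 0.08520438 0.1295    ] mid [0.57175045 0.07562034 0.1295    ] len 0.02008382458870943 yaw 72.63142653694264
head [0.56616879 0.06156766 0.1295    ] [0.57616665 0.09001494 0.1295    ] [0.57116772 0.0757913  0.1295    ] 0.030153021665186953
[ 0.47452888 -0.05724533  0.014     ]
[0.51781324 0.20546416 0.014     ]
[0.62458126 0.18911219 0.014     ]
[ 0.59060401 -0.08336274  0.014     ]
stand yaw 80.64392850189331
stand yaw 82.891986042323
post [ 0.55592861 -0.02254424  0.038     ]
```

View pics/t3.png

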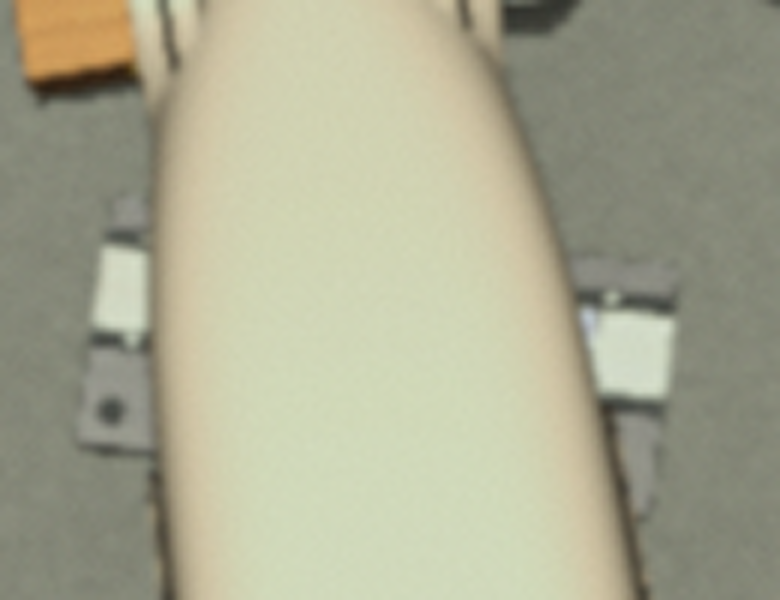

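```bash
python3 - <<'E'
from h import *
c=np.load("w3.npy",allow_pickle=True).item()
q=target(68.64); p=np.array([.572,.0759,.2405])
for off in(-.002,0,.002):
  print(off, proj(c,[p+q.apply(v) for v in([-.013+off,-.0421,0],[.013+off,-.0421,0],[-.013+off,-.0421,-.013],[-.013+off,-.0421,.013],[.015+off,.0259,0])]).round(1).tolist())
crop(c,270,200,370,340,5,"w3d.png")
go((.5717,.0756,.24),72)
E
```

```text
-0.002 [[325.6, 277.1], [325.4, 326.8], [294.3, 277.2], [357.0, 277.1], [323.9, 252.7]]
0 [[325.6, 281.2], [325.4, 330.4], [294.4, 281.3], [356.8, 281.2], [323.9, 255.3]]
0.002 [[325.6, 285.3], [325.4, 333.9], [294.6, 285.3], [356.6, 285.2], [323.9, 257.9]]
shift [-0.011  0.019 -0.02 ] turn [-0.007 -0.334  0.03 ] | dist mm 0.7274001254384919
```

View pics/w3d.png

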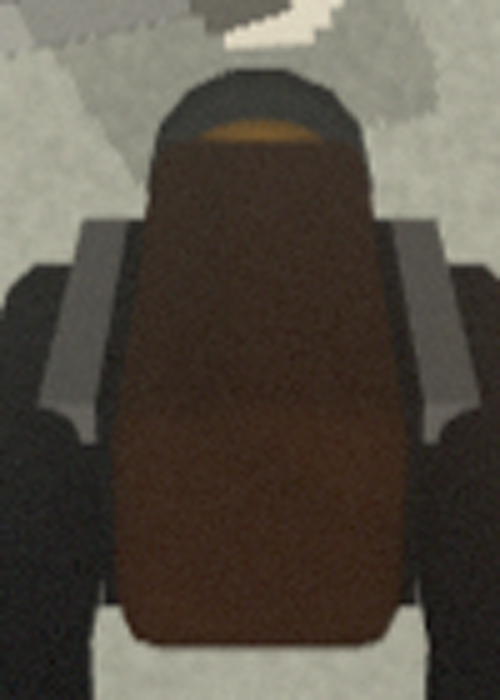

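```bash
python3 -m handwheel '[[-0.01,0.6,0.02,0,-0.2,0.02],[-0.01,1.3,0.03,0,-0.33,0.03],[-0.01,2,0.03,0,-0.33,0.03],[-0.01,2.5,0.03,0,-0.33,0.03],[-0.01,2.6,0.03,0,-0.33,0.03]]'; python3 - <<'E'
from h import *
show();go((.5721,.0769,.1635),72)
E
```

```text
clock: 8.1
eef_pos: [0.5718, 0.0767, 0.1734]
tool_rot: [-0.698, 0.112, -0.109, 0.698]
ft_force: [0.9, 0.1, -0.7]
grip_width: 0.0253
t 8.1 tcp [0.5718 0.0767 0.1734] yaw z 72.01 tilt 0.18 F [ 0.93  0.09 -0.67] T [ 0.012  0.017 -0.004] w 0.0253 j [1.330e-01 4.240e-01 1.140e-01 1.263e+00 1.000e-03 4.470e-01]
shift [0.011 0.398 0.01 ] turn [ 0.002  0.001 -0.018] | dist mm 9.955740190207166
```

```bash
python3 -m handwheel '[[0,0.05,0,0,0,0],[0,0.1,0,0,0,0],[0,0.15,0,0,0,0],[0,0.2,0,0,0,0],[0,0.24,0,0,0,0]]'; python3 - <<'E'
from h import *
show();go((.5721,.0769,.1635),72)
E
```

```text
clock: 8.72
eef_pos: [0.5727, 0.0768, 0.1691]
tool_rot: [-0.698, 0.111, -0.111, 0.699]
ft_force: [0.5, 0.5, -1.8]
grip_width: 0.0252
t 8.72 tcp [0.5727 0.0768 0.1691] yaw z 71.99 tilt 0.06 F [ 0.49  0.54 -1.81] T [ 0.027  0.022 -0.023] w 0.0252 j [1.33e-01 4.26e-01 1.05e-01 1.25e+00 1.00e-03 4.47e-01]
shift [-0.025  0.224 -0.006] turn [-0.005 -0.001 -0.003] | dist mm 5.631131198595964
```

```bash
python3 -m handwheel '[[0,0.04,0,0,0,0],[0,0.08,0,0,0,0],[0,0.12,0,0,0,0],[0,0.16,0,0,0,0],[0,0.18,0,0,0,0]]'; python3 - <<'E'
from h import *
show();go((.5721,.0769,.1635),72)
E
```

```text
clock: 9.35
eef_pos: [0.5726, 0.0768, 0.1644]
tool_rot: [-0.698, 0.111, -0.11, 0.699]
ft_force: [-0.6, 0.3, -1.8]
grip_width: 0.0252
t 9.35 tcp [0.5726 0.0768 0.1644] yaw z 71.99 tilt 0.06 F [-0.59  0.3  -1.82] T [-0.025  0.001 -0.033] w 0.0252 j [1.330e-01 4.290e-01 9.700e-02 1.239e+00 1.000e-03 4.470e-01]
shift [-0.021  0.037 -0.004] turn [-0.004 -0.001 -0.005] | dist mm 1.0670890246780522
```

```bash
python3 -m handwheel '[[0,0.02,0,0,1,0],[0,0.04,0,0,2,0],[0,0.06,0,0,3,0],[0,0.08,0,0,4,0],[0,0.1,0,0,5,0]]'; python3 - <<'E'
from h import *
show()
E
```

```text
clock: 9.98
eef_pos: [0.5725, 0.0775, 0.1623]
tool_rot: [-0.585, 0.398, -0.396, 0.586]
ft_force: [-1.2, 1.0, 0.2]
grip_width: 0.0253
t 9.97 tcp [0.5725 0.0775 0.1623] yaw z 21.7 tilt 0.13 F [-1.15  0.96  0.18] T [0.321 0.23  0.057] w 0.0253 j [0.133 0.43  0.093 1.234 0.002 1.325]
```

```bash
python3 -m handwheel '[[0,0,0,0,0,0],[0,0,0,0,0,0],[0,0,0,0,0,0],[0.3,0,0,0,0,0],[1,0,0,0,0,0]]' 0.06; python3 - <<'E'
from h import *
show(); go((.557,-.022,.08),81.3)
E
```

```text
clock: 10.6
eef_pos: [0.5823, 0.0533, 0.1621]
tool_rot: [-0.586, 0.395, -0.395, 0.587]
ft_force: [0.4, -1.4, -0.7]
grip_width: 0.045
t 10.6 tcp [0.5823 0.0533 0.1621] yaw z 22.08 tilt 0.05 F [ 0.39 -1.41 -0.66] T [-0.034 -0.052 -0.01 ] w 0.045 j [9.100e-02 4.440e-01 1.140e-01 1.241e+00 1.000e-03 1.276e+00]
shift [ 2.413  3.281 -2.07 ] turn [-3.000e-03 -5.922e+00 -4.000e-03] | dist mm 114.21887912219762
```

```bash
python3 -m handwheel '[[0.9,0.2,-0.3,0,-0.9,0],[1.6,0.9,-1,0,-1.9,0],[2.1,1.8,-1.6,0,-2.9,0],[2.4,2.6,-2,0,-3.9,0],[2.4,3.2,-2.07,0,-4.9,0]]'; python3 - <<'E'
from h import *
show(); go((.557,-.022,.08),81.3)
c=cam("wrist"); np.save("w4.npy",c,allow_pickle=True); cv2.imwrite("pics/w4.png",c["color"][:,:,::-1]); show()
E
```

```text
clock: 11.22
eef_pos: [0.5559, -0.0235, 0.081]
tool_rot: [-0.698, 0.116, -0.115, 0.698]
ft_force: [0.3, 0.8, -0.5]
grip_width: 0.0455
t 11.22 tcp [ 0.5559 -0.0235  0.081 ] yaw z 71.19 tilt 0.08 F [ 0.27  0.8  -0.54] T [-0.015 -0.078  0.036] w 0.0455 j [-0.043  0.459 -0.088  1.025  0.     0.286]
shift [0.02  0.04  0.071] turn [-1.000e-03 -1.011e+00 -8.000e-03] | dist mm 2.0972884927810185
t 11.28 tcp [ 0.5547 -0.0232  0.0791] yaw z 71.4 tilt 0.27 F [-0.54  0.06 -0.13] T [ 0.044  0.107 -0.026] w 0.0449 j [-0.042  0.461 -0.091  1.023  0.     0.283]
```

View pics/w4.png

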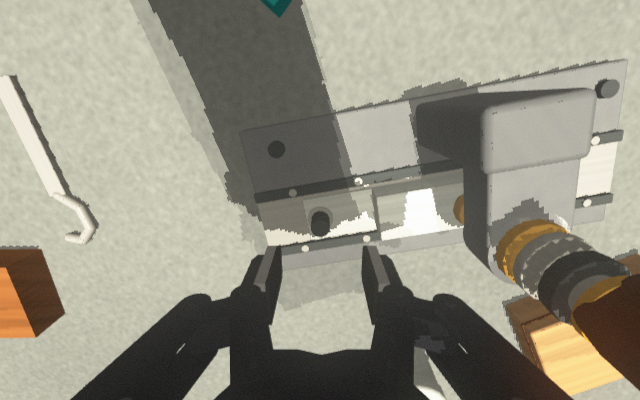

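```bash
python3 - <<'E'
from h import *
c=np.load("w4.npy",allow_pickle=True).item()
crop(c,250,160,390,270,5,"w4c.png")
print(proj(c,[[.5547,-.0232,.038],[.557,-.022,.038],[.557,-.022,.019]]).round(1))
for u,v in((320,213),(320,216)): print(onz(c,u,v,.038))
E
```

```text
[[323.7 223.3]
 [326.3 225.6]
 [325.9 215.4]]
[ 0.54640626 -0.02311298  0.038     ]
[ 0.54856428 -0.02385494  0.038     ]
```

View pics/w4c.png

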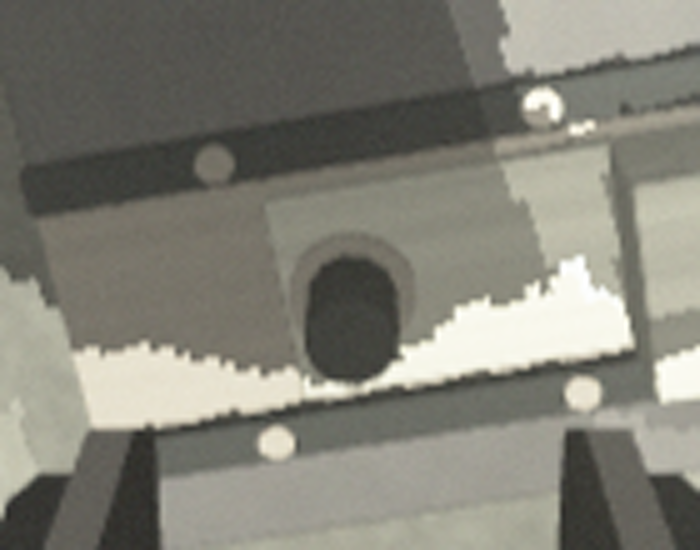

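```bash
python3 - <<'E'
from h import *
go((.5573,-.0245,.021),81.3)
E
python3 -m handwheel '[[0.06,0.3,-0.02,0,-0.5,0],[0.12,0.8,-0.04,0,-1,0],[0.12,1.4,-0.04,0,-1,0],[0.12,2,-0.04,0,-1,0],[0.12,2.34,-0.04,0,-1,0]]' -0.25; python3 - <<'E'
from h import *
show(); go((.5573,-.0245,.021),81.3); go((.5573+.151*.025,-.0245+.9885*.025,.021),81.3)
c=cam("wrist"); np.save("w5.npy",c,allow_pickle=True); cv2.imwrite("pics/w5.png",c["color"][:,:,::-1]); show()
E
```

```text
shift [ 0.126  2.324 -0.016] turn [ 0.002 -0.99  -0.027] | dist mm 58.1763012468854
clock: 11.9
eef_pos: [0.5583, -0.0233, 0.0221]
tool_rot: [-0.705, 0.057, -0.055, 0.705]
ft_force: [1.0, -0.2, 0.4]
grip_width: 0.0322
t 11.9 tcp [ 0.5583 -0.0233  0.0221] yaw z 80.92 tilt 0.13 F [ 1.01 -0.23  0.4 ] T [-0.011  0.039 -0.003] w 0.0322 j [-0.042  0.531 -0.147  0.895  0.001  0.116]
shift [-0.03   0.045 -0.055] turn [-0.004 -0.038 -0.013] | dist mm 1.9331556182781748
shift [-0.037  0.045  0.945] turn [-0.004 -0.038 -0.013] | dist mm 23.65944127001241
t 11.95 tcp [ 0.5577 -0.0232  0.0213] yaw z 80.94 tilt 0.21 F [ 0.45 -0.6  -0.59] T [ 0.007 -0.029  0.005] w 0.0322 j [-0.042  0.532 -0.148  0.895  0.001  0.116]
```

View pics/w5.png

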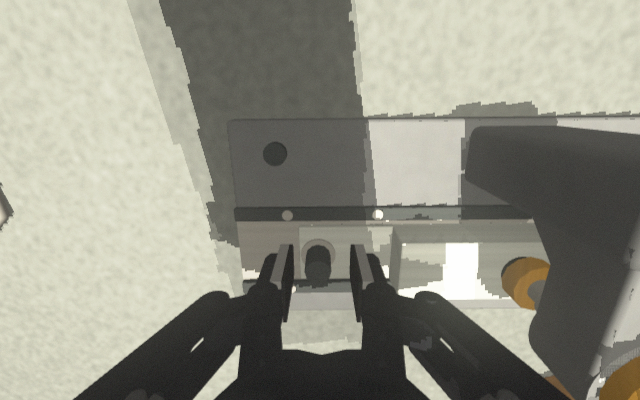

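```bash
python3 -m handwheel '[[0,0,0.15,0,0,0],[0,0,0.28,0,0,0],[0,0,0.36,0,0,0],[0,0,0.42,0,0,0],[0,0,0.48,0,0,0]]'; python3 - <<'E'
from h import *
show()
E
```

```text
clock: 12.58
eef_pos: [0.561, -0.0124, 0.0239]
tool_rot: [0.705, -0.056, 0.056, -0.704]
ft_force: [-0.7, -5.7, 1.4]
grip_width: 0.0322
t 12.57 tcp [ 0.561  -0.0124  0.0239] yaw z 80.93 tilt 0.09 F [-0.67 -5.67  1.45] T [-1.095e+00  1.890e-01 -1.000e-03] w 0.0322 j [-0.021  0.531 -0.141  0.899 -0.002  0.137]
```

```bash
python3 -m handwheel '[[0,0,0.06,0,0,0],[0,0,0.12,0,0,0],[0,0,0.18,0,0,0],[0,0,0.24,0,0,0],[0,0,0.3,0,0,0]]'; python3 - <<'E'
from h import *
show()
E
```

```text
clock: 13.2
eef_pos: [0.5621, -0.0051, 0.0239]
tool_rot: [0.705, -0.056, 0.056, -0.704]
ft_force: [-1.1, -4.9, -0.1]
grip_width: 0.0318
t 13.2 tcp [ 0.5621 -0.0051  0.0239] yaw z 80.93 tilt 0.09 F [-1.05 -4.89 -0.11] T [-1.101  0.184 -0.012] w 0.0318 j [-0.008  0.533 -0.138  0.9   -0.002  0.15 ]
```

```bash
python3 -m handwheel '[[0,0,0.06,0,0,0],[0,0,0.12,0,0,0],[0,0,0.18,0,0,0],[0,0,0.24,0,0,0],[0,0,0.3,0,0,0]]'; python3 - <<'E'
from h import *
show()
E
python3 -m handwheel '[[0,0,-0.15,0,0,0],[0,0,-0.4,0,0,0],[0,0,-0.7,0,0,0],[0,0,-0.8,0,0,0],[0,0,-0.86,0,0,0]]'; python3 - <<'E'
from h import *
show()
E
python3 -m handwheel '[[0,0,-0.06,0,0,0],[0,0,-0.12,0,0,0],[0,0,-0.18,0,0,0],[0,0,-0.24,0,0,0],[0,0,-0.3,0,0,0]]'; python3 - <<'E'
from h import *
show()
E
```

```text
clock: 13.82
eef_pos: [0.5618, -0.0045, 0.0242]
tool_rot: [0.709, -0.058, 0.057, -0.7]
ft_force: [-6.8, -32.5, 5.6]
grip_width: 0.0324
t 13.82 tcp [ 0.5618 -0.0045  0.0242] yaw z 80.61 tilt 0.75 F [ -6.78 -32.48   5.63] T [-3.404  0.717  0.27 ] w 0.0324 j [-0.001  0.533 -0.135  0.904 -0.013  0.163]
clock: 14.45
eef_pos: [0.5599, -0.0174, 0.0234]
tool_rot: [-0.704, 0.056, -0.055, 0.705]
ft_force: [0.1, 0.1, -0.5]
grip_width: 0.0322
t 14.45 tcp [ 0.5599 -0.0174  0.0234] yaw z 81.02 tilt 0.08 F [ 0.1  0.1 -0.5] T [-0.008 -0.024 -0.016] w 0.0322 j [-0.032  0.53  -0.144  0.897  0.001  0.125]
clock: 15.08
eef_pos: [0.5588, -0.024, 0.0234]
tool_rot: [-0.704, 0.055, -0.055, 0.706]
ft_force: [1.0, 4.7, -1.0]
grip_width: 0.032
t 15.07 tcp [ 0.5588 -0.024   0.0234] yaw z 81.04 tilt 0.19 F [ 1.01  4.71 -1.  ] T [ 0.905 -0.142  0.004] w 0.032 j [-0.045  0.529 -0.146  0.896  0.003  0.112]
```

```bash
python3 - <<'E'
from h import *
c=cam("wrist"); cv2.imwrite("pics/w6.png",c["color"][:,:,::-1]); s=cam("scene"); crop(s,255,60,405,260,3,"s6.png"); show()
E
```

```text
t 15.18 tcp [ 0.5588 -0.0245  0.0234] yaw z 81.02 tilt 0.13 F [ 0.85  4.6  -0.78] T [ 0.922 -0.142  0.02 ] w 0.0319 j [-0.045  0.529 -0.146  0.896  0.002  0.112]
```

View pics/w6.png

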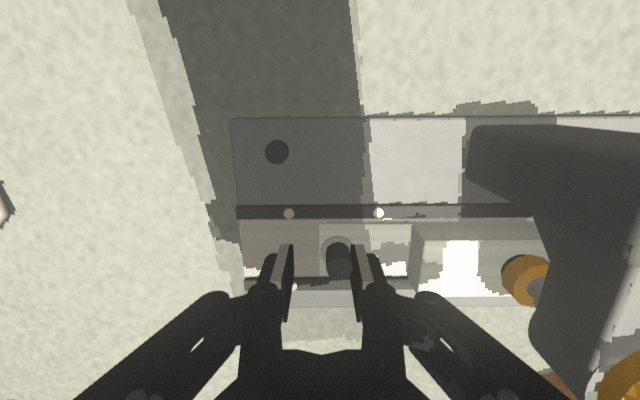

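View pics/s6.png

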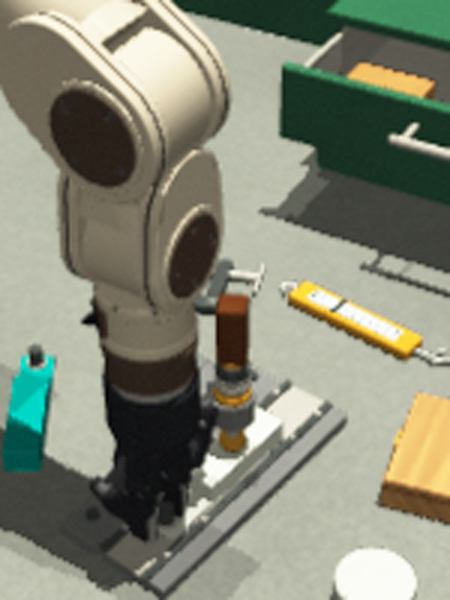

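```bash
python3 - <<'E'
from h import *
go((.5947,.0217,.163),22)
E
python3 -m handwheel '[[0,-0.4,0.05,0,0.5,0],[0,-1.4,0.05,0,1.5,0],[0,-2.8,0,0,2.5,0],[0.1,-4.2,0,0,3.5,0],[0.2,-5.4,0.4,0,4.5,0]]' 0.06; python3 - <<'E'
from h import *
show();go((.5947,.0217,.163),22)
E
```

```text
shift [ 1.129 -5.58   2.061] turn [-0.01   5.902 -0.01 ] | dist mm 151.35371727229278
clock: 15.8
eef_pos: [0.5652, -0.0177, 0.16]
tool_rot: [0.629, -0.323, 0.324, -0.628]
ft_force: [-0.1, 0.3, 0.1]
grip_width: 0.0452
t 15.8 tcp [ 0.5652 -0.0177  0.16  ] yaw z 35.55 tilt 0.09 F [-0.05  0.31  0.06] T [0.004 0.02  0.022] w 0.0452 j [-0.031  0.408  0.053  1.215 -0.002  0.92 ]
shift [-0.598 -0.123  1.876] turn [0.003 1.355 0.009] | dist mm 49.33320185065138
```

```bash
python3 -m handwheel '[[-0.1,0,0.5,0,0.5,0],[-0.25,-0.05,1,0,1,0],[-0.4,-0.1,1.5,0,1.35,0],[-0.6,-0.1,1.87,0,1.35,0],[-0.6,-0.1,1.87,0,1.35,0]]' 0.06; python3 - <<'E'
from h import *
show();go((.5725,.0772,.163),21.7)
c=cam("wrist"); np.save("w7.npy",c,allow_pickle=True); cv2.imwrite("pics/w7.png",c["color"][:,:,::-1]); 
E
```

```text
clock: 16.42
eef_pos: [0.5942, 0.0236, 0.1608]
tool_rot: [0.588, -0.393, 0.392, -0.588]
ft_force: [-0.6, -0.4, -0.6]
grip_width: 0.046
t 16.43 tcp [0.5942 0.0236 0.1608] yaw z 22.58 tilt 0.04 F [-0.62 -0.4  -0.64] T [0.02  0.044 0.024] w 0.046 j [0.04  0.465 0.143 1.25  0.    1.216]
shift [-2.315 -0.089  0.021] turn [ 0.004  0.088 -0.002] | dist mm 57.90878438721491
```

View pics/w7.png

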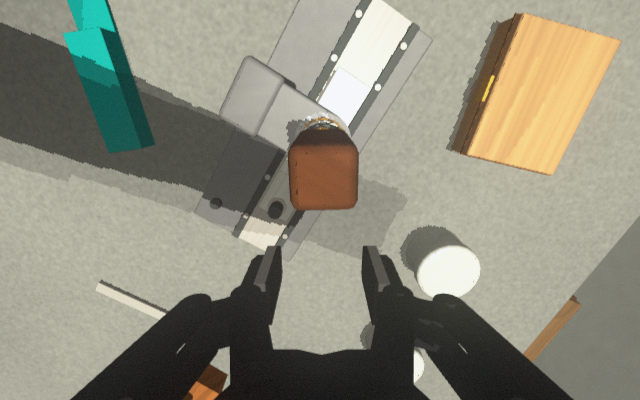

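```bash
python3 - <<'E'
from h import *
c=np.load("w7.npy",allow_pickle=True).item()
crop(c,275,110,375,225,6,"w7c.png")
E
```

```text
(no output)
```

View pics/w7c.png

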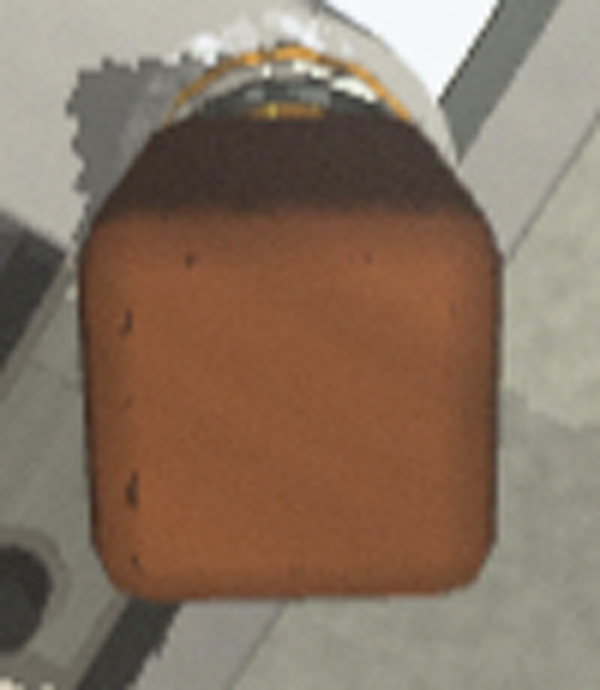

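```bash
python3 -m handwheel '[[-0.6,0,0.01,0,0,0],[-1.2,0,0.02,0,0,0],[-1.8,-0.03,0.02,0,0,0],[-2.2,-0.05,0.02,0,0,0],[-2.31,-0.05,0.02,0,0,0]]' 0.06; python3 - <<'E'
from h import *
show();go((.5725,.0772,.163),17.3)
E
```

```text
clock: 17.1
eef_pos: [0.5723, 0.078, 0.1625]
tool_rot: [-0.588, 0.393, -0.392, 0.588]
ft_force: [0.3, 0.0, -0.2]
grip_width: 0.0453
t 17.1 tcp [0.5723 0.078  0.1625] yaw z 22.57 tilt 0.05 F [ 0.27  0.04 -0.2 ] T [-0.047 -0.007 -0.024] w 0.0453 j [1.350e-01 4.300e-01 9.300e-02 1.234e+00 1.000e-03 1.312e+00]
shift [ 0.031 -0.019 -0.005] turn [-0.001  0.527 -0.005] | dist mm 0.9162921835231659
```

```bash
python3 -m handwheel '[[0,0,0,0,0,0],[0,0,0,0,0,0],[0,0,0,0,0,0],[0,0,0,0,0,0],[0,0,0,0,0,0]]' -1; python3 - <<'E'
from h import *
show()
E
python3 -m handwheel '[[0,0,0,0,0.15,0],[0,0,0,0,0.3,0],[0,0,0,0,0.45,0],[0,0,0,0,0.53,0],[0,0,0,0,0.53,0]]'; python3 - <<'E'
from h import *
show()
E
```

```text
clock: 17.73
eef_pos: [0.5727, 0.077, 0.1625]
tool_rot: [-0.588, 0.393, -0.393, 0.588]
ft_force: [-0.6, 0.9, 2.3]
grip_width: 0.0252
t 17.73 tcp [0.5727 0.077  0.1625] yaw z 22.48 tilt 0.07 F [-0.55  0.87  2.27] T [0.299 0.269 0.058] w 0.0252 j [1.330e-01 4.300e-01 9.400e-02 1.234e+00 1.000e-03 1.311e+00]
clock: 18.35
eef_pos: [0.5727, 0.077, 0.1623]
tool_rot: [-0.569, 0.42, -0.42, 0.569]
ft_force: [0.3, 2.0, 2.3]
grip_width: 0.0257
t 18.35 tcp [0.5727 0.077  0.1623] yaw z 17.17 tilt 0.06 F [0.28 1.98 2.28] T [0.332 0.024 0.012] w 0.0257 j [1.330e-01 4.300e-01 9.400e-02 1.234e+00 1.000e-03 1.404e+00]
```

```bash
python3 -m handwheel '[[0,0,0,0,-0.3,0],[0,0,0,0,-0.5,0],[0,-0.15,0,0,-0.5,0],[0,-0.4,0,0,-0.5,0],[0,-0.9,0,0,-0.5,0]]'; python3 - <<'E'
from h import *
show(); go((.536,-.315,.2),22); go((.536,-.315,.2),-38.5)
E
```

```text
clock: 18.98
eef_pos: [0.572, 0.0768, 0.1846]
tool_rot: [0.587, -0.395, 0.394, -0.586]
ft_force: [0.3, 0.3, -1.3]
grip_width: 0.0255
t 18.98 tcp [0.572  0.0768 0.1846] yaw z 22.17 tilt 0.14 F [ 0.34  0.27 -1.34] T [ 0.004 -0.059  0.009] w 0.0255 j [1.330e-01 4.180e-01 1.330e-01 1.289e+00 1.000e-03 1.317e+00]
shift [13.968 -0.622 -7.249] turn [ 0.011  0.017 -0.008] | dist mm 393.73429279095706
shift [13.968 -0.622 -7.249] turn [ 1.400e-02  6.067e+00 -1.000e-03] | dist mm 393.73429279095706
```

```bash
python3 -m handwheel '[[1,-0.5,-0.5,0,0,0],[3,-0.9,-1.5,0,0,0],[5.2,-1,-2.7,0,0,0],[7.4,-1,-3.8,0,0,0],[9.5,-1,-4.9,0,0,0]]'; python3 - <<'E'
from h import *
show(); go((.5362,-.3155,.13),22)
E
```

```text
clock: 19.6
eef_pos: [0.5488, -0.1913, 0.2107]
tool_rot: [-0.587, 0.394, -0.395, 0.587]
ft_force: [0.3, 1.2, -2.0]
grip_width: 0.0252
t 19.6 tcp [ 0.5488 -0.1913  0.2107] yaw z 22.18 tilt 0.07 F [ 0.32  1.17 -1.99] T [-0.041 -0.017 -0.016] w 0.0252 j [-3.36e-01  4.11e-01  1.92e-01  1.35e+00  1.00e-03  8.48e-01]
shift [ 4.408  3.226 -2.347] turn [-0.007  0.018  0.001] | dist mm 148.62383951072073
```

```bash
python3 -m handwheel '[[1.7,0.2,-0.9,0,0,0],[3.2,0.7,-1.7,0,0,0],[4.1,1.5,-2.2,0,0,0],[4.4,2.4,-2.34,0,0,0],[4.4,2.7,-2.34,0,0,0]]'; python3 - <<'E'
from h import *
show(); go((.5362,-.3155,.0639),22)
c=cam("wrist"); np.save("w8.npy",c,allow_pickle=True); cv2.imwrite("pics/w8.png",c["color"][:,:,::-1]); show()
E
```

```text
clock: 20.23
eef_pos: [0.5352, -0.3136, 0.1407]
tool_rot: [-0.586, 0.396, -0.394, 0.587]
ft_force: [-0.4, 0.1, -1.6]
grip_width: 0.0253
t 20.23 tcp [ 0.5352 -0.3136  0.1407] yaw z 22.09 tilt 0.2 F [-0.37  0.06 -1.6 ] T [-0.035  0.004 -0.025] w 0.0253 j [-5.30e-01  5.30e-01  1.96e-01  1.24e+00  1.00e-03  6.55e-01]
shift [0.096 3.073 0.012] turn [ 0.009  0.009 -0.018] | dist mm 76.85421533684422
t 20.27 tcp [ 0.5354 -0.3128  0.1404] yaw z 22.15 tilt 0.22 F [-0.91  0.57 -1.8 ] T [0.008 0.019 0.045] w 0.0257 j [-5.29e-01  5.30e-01  1.95e-01  1.24e+00  1.00e-03  6.55e-01]
```

View pics/w8.png

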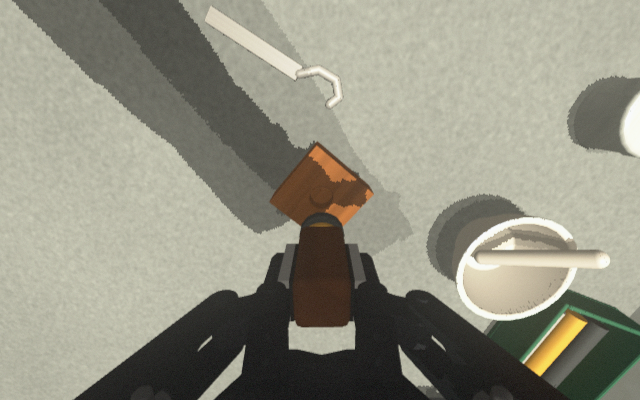

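```bash
python3 - <<'E'
from h import *
c=np.load("w8.npy",allow_pickle=True).item()
crop(c,265,130,380,230,7,"w8c.png")
for P in((.5354,-.3130),(.5362,-.3155),(.5345,-.3146)): print(P,proj(c,[[*P,.03]]).round(1), (proj(c,[[*P,.03]])[0]-[265,130])*7)
E
```

```text
(0.5354, -0.313) [[322.7 193.8]] [403.68509724 446.68698801]
(0.5362, -0.3155) [[322.5 196.5]] [402.19869486 465.21563106]
(0.5345, -0.3146) [[321.1 195. ]] [392.98179806 454.80723208]
```

View pics/w8c.png

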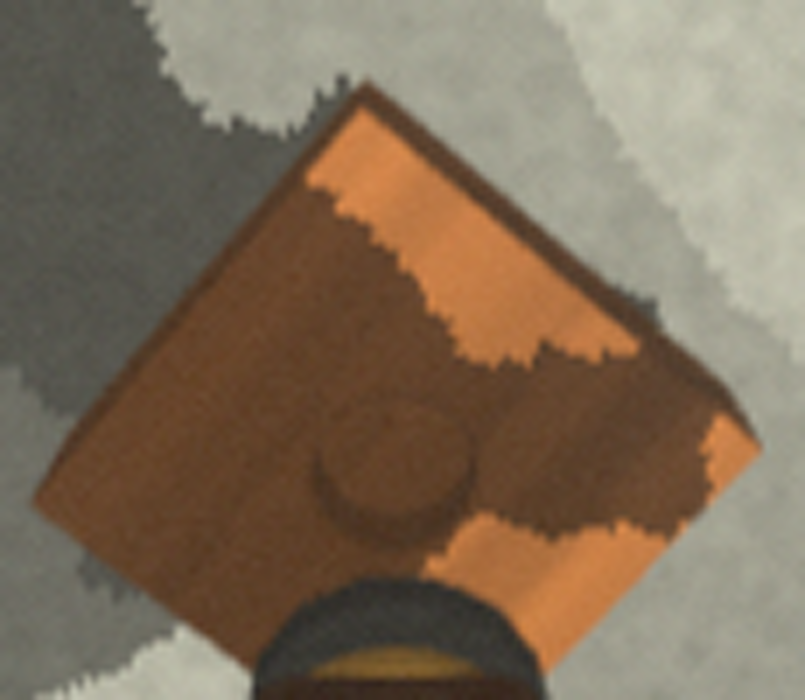

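```bash
python3 - <<'E'
from h import *
go((.5365,-.316,.0645),22)
E
python3 -m handwheel '[[0.06,0.6,0.01,0,0,0],[0.12,1.2,0.01,0,0,0],[0.12,1.7,0.01,0,0,0],[0.12,2,0.01,0,0,0],[0.12,2.2,0.01,0,0,0]]'; python3 - <<'E'
from h import *
show(); go((.5365,-.316,.0645),22)
E
```

```text
shift [ 1.460e-01  3.035e+00 -1.000e-03] turn [ 0.01   0.015 -0.02 ] | dist mm 75.97160771346127
clock: 20.9
eef_pos: [0.5375, -0.3155, 0.0863]
tool_rot: [-0.587, 0.395, -0.394, 0.587]
ft_force: [0.1, -0.2, -1.6]
grip_width: 0.0255
t 20.9 tcp [ 0.5375 -0.3155  0.0863] yaw z 22.2 tilt 0.09 F [ 0.12 -0.2  -1.6 ] T [-0.031 -0.065 -0.049] w 0.0255 j [-5.310e-01  5.750e-01  1.230e-01  1.121e+00  1.000e-03  6.520e-01]
shift [ 0.004  0.872 -0.043] turn [ 0.002  0.02  -0.009] | dist mm 21.831912861965634
```

```bash
python3 -m handwheel '[[0,0.25,-0.03,0,0,0],[0,0.5,-0.03,0,0,0],[0,0.7,-0.03,0,0,0],[0,0.82,-0.03,0,0,0],[0,0.85,-0.03,0,0,0]]'; python3 - <<'E'
from h import *
show(); go((.5365,-.316,.0645),22)
E
```

```text
clock: 21.52
eef_pos: [0.5368, -0.3159, 0.0655]
tool_rot: [-0.587, 0.395, -0.394, 0.587]
ft_force: [-0.5, 0.2, -1.1]
grip_width: 0.0254
t 21.52 tcp [ 0.5368 -0.3159  0.0655] yaw z 22.19 tilt 0.08 F [-0.54  0.18 -1.07] T [ 0.053 -0.034  0.062] w 0.0254 j [-5.320e-01  5.920e-01  9.500e-02  1.075e+00  1.000e-03  6.510e-01]
shift [-0.002  0.038 -0.011] turn [ 0.001  0.019 -0.008] | dist mm 0.988413400100998
```

```bash
python3 -m handwheel '[[0,0.04,0,0,0,0],[0,0.04,0,0,0,0],[0,0.04,0,0,0,0],[0,0.04,0,0,0,0],[0,-0.4,0,0,0,0]]' 0.06; python3 - <<'E'
from h import *
show()
go((.5571,-.0245,.1),81.3); go((.536,-.315,.2),81.3)
E
```

```text
clock: 22.15
eef_pos: [0.5361, -0.3156, 0.0751]
tool_rot: [-0.587, 0.396, -0.393, 0.587]
ft_force: [0.2, 0.5, -0.0]
grip_width: 0.0455
t 22.15 tcp [ 0.5361 -0.3156  0.0751] yaw z 22.19 tilt 0.18 F [ 0.21  0.53 -0.01] T [-0.037  0.002  0.006] w 0.0455 j [-5.320e-01  5.840e-01  1.070e-01  1.098e+00  1.000e-03  6.510e-01]
shift [-10.467  -0.972   5.172] turn [-1.000e-03 -5.911e+00 -1.900e-02] | dist mm 292.8838361076976
shift [-3.700e-02 -4.994e+00 -3.000e-03] turn [-1.000e-03 -5.911e+00 -1.900e-02] | dist mm 124.85605887219522
```

```bash
python3 -m handwheel '[[0,-1.2,0,0,0,0],[0,-2.6,0,0,-0.9,0],[-1.5,-3.2,0.8,0,-1.9,0],[-3.6,-3.2,1.8,0,-2.9,0],[-5.7,-3,2.8,0,-3.9,0]]'; python3 - <<'E'
from h import *
show()
go((.5585,-.0155,.08),81.3)
s=cam("scene"); crop(s,190,250,290,345,6,"s9.png")
E
```

```text
clock: 22.78
eef_pos: [0.5488, -0.1567, 0.1527]
tool_rot: [-0.685, 0.173, -0.175, 0.686]
ft_force: [0.9, 0.2, 0.2]
grip_width: 0.0451
t 22.77 tcp [ 0.5488 -0.1567  0.1527] yaw z 61.45 tilt 0.18 F [0.85 0.17 0.21] T [ 0.008 -0.081  0.001] w 0.0451 j [-2.79e-01  4.21e-01  5.30e-02  1.20e+00  1.00e-03  2.20e-01]
shift [-2.365  2.909  5.143] turn [-0.007 -1.985  0.016] | dist mm 159.10238288660744
```

View pics/s9.png

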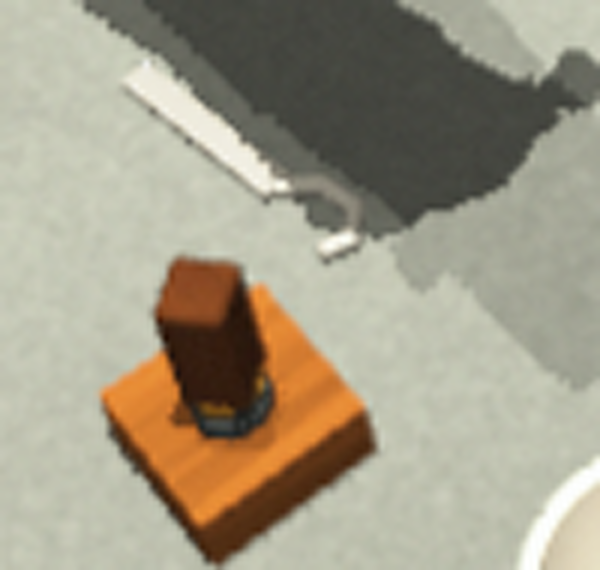

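```bash
python3 -m handwheel '[[-0.5,0.2,1.1,0,-0.5,0],[-1,0.8,2.2,0,-1,0],[-1.5,1.5,3.3,0,-1.5,0],[-2,2.2,4.4,0,-1.98,0],[-2.36,2.8,5.14,0,-1.98,0]]' -0.2; python3 - <<'E'
from h import *
show()
go((.559,-.0156,.021),81.3)
c=cam("wrist"); np.save("w10.npy",c,allow_pickle=True); cv2.imwrite("pics/w10.png",c["color"][:,:,::-1]); show()
E
```

```text
clock: 23.45
eef_pos: [0.5585, -0.0155, 0.081]
tool_rot: [-0.705, 0.056, -0.056, 0.705]
ft_force: [-0.2, -0.3, 0.3]
grip_width: 0.0345
t 23.45 tcp [ 0.5585 -0.0155  0.081 ] yaw z 80.96 tilt 0.06 F [-0.23 -0.32  0.34] T [-0.054  0.027 -0.014] w 0.0345 j [-2.800e-02  4.620e-01 -8.400e-02  1.024e+00  1.000e-03  1.300e-01]
shift [ 0.02   2.401 -0.003] turn [-0.005 -0.034  0.002] | dist mm 60.021187652024864
t 23.5 tcp [ 0.5572 -0.0133  0.0788] yaw z 81.05 tilt 0.23 F [-1.12  1.86 -1.35] T [ 0.092  0.062 -0.018] w 0.0344 j [-0.025  0.464 -0.087  1.023  0.003  0.131]
```

View pics/w10.png

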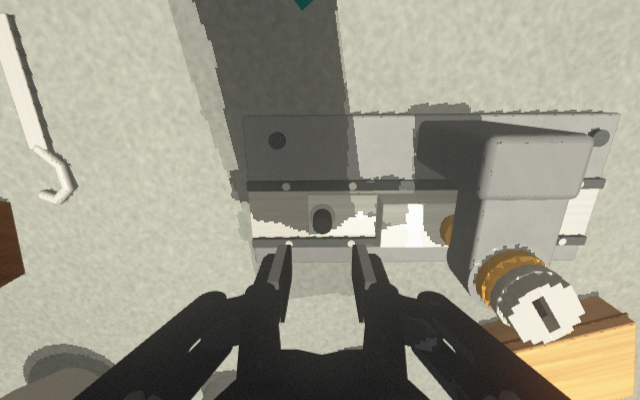

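```bash
python3 -m handwheel '[[0,0.5,0,0,0,0],[0,1.1,0,0,0,0],[0,1.7,0,0,0,0],[0,2.2,0,0,0,0],[0,2.34,0,0,0,0]]' -0.2; python3 - <<'E'
from h import *
show()
E
python3 -m handwheel '[[0,0,-0.15,0,0,0],[0,0,-0.29,0,0,0],[0,0,-0.37,0,0,0],[0,0,-0.43,0,0,0],[0,0,-0.49,0,0,0]]'; python3 - <<'E'
from h import *
show()
E
python3 -m handwheel '[[0,0,-0.06,0,0,0],[0,0,-0.12,0,0,0],[0,0,-0.18,0,0,0],[0,0,-0.24,0,0,0],[0,0,-0.3,0,0,0]]'; python3 - <<'E'
from h import *
show()
E
```

```text
clock: 24.12
eef_pos: [0.5572, -0.0169, 0.0211]
tool_rot: [-0.705, 0.057, -0.055, 0.705]
ft_force: [-0.9, -0.5, 0.1]
grip_width: 0.0341
t 24.12 tcp [ 0.5572 -0.0169  0.0211] yaw z 80.95 tilt 0.16 F [-0.86 -0.54  0.15] T [0.006 0.057 0.041] w 0.0341 j [-0.031  0.53  -0.151  0.892  0.001  0.127]
clock: 24.75
eef_pos: [0.557, -0.0269, 0.023]
tool_rot: [-0.703, 0.055, -0.055, 0.707]
ft_force: [0.8, 5.2, 0.7]
grip_width: 0.0339
t 24.75 tcp [ 0.557  -0.0269  0.023 ] yaw z 81.07 tilt 0.28 F [0.79 5.24 0.74] T [ 1.266 -0.219  0.015] w 0.0339 j [-0.051  0.526 -0.153  0.891  0.005  0.105]
clock: 25.38
eef_pos: [0.5558, -0.0341, 0.023]
tool_rot: [-0.703, 0.055, -0.055, 0.707]
ft_force: [1.1, 6.4, 0.1]
grip_width: 0.034
t 25.38 tcp [ 0.5558 -0.0341  0.023 ] yaw z 81.08 tilt 0.28 F [1.06 6.41 0.15] T [ 1.319 -0.199 -0.014] w 0.034 j [-0.064  0.524 -0.155  0.89   0.005  0.092]
```

```bash
python3 -m handwheel '[[0,0,0.12,0,0,0],[0,0,0.22,0,0,0],[0,-0.6,0.3,0,0,0],[0,-1.8,0.3,0,0,0],[0,-3.4,0.3,0,0,0]]'; python3 -m handwheel '[[0,-1,0,0,0,0],[0,-2,-1,0,0,0],[0,-3,-2,0,0,0],[0,-3.2,-2.2,0,0,0],[0,-3.2,-2.2,0,0,0]]'; python3 - <<'E'
from h import *
show()
c=cam("wrist"); cv2.imwrite("pics/w11.png",c["color"][:,:,::-1]); s=cam("scene"); cv2.imwrite("pics/s11.png",s["color"][:,:,::-1]); t=cam("top"); cv2.imwrite("pics/t11.png",t["color"][:,:,::-1])
f=lambda u,v:onz(s,u,v,.106)
crop(s,190,250,290,345,6,"s11c.png")
E
```

```text
clock: 26.0
eef_pos: [0.5555, -0.0288, 0.1084]
tool_rot: [-0.705, 0.056, -0.055, 0.705]
ft_force: [0.5, -0.5, -0.3]
grip_width: 0.034
clock: 26.62
eef_pos: [0.5477, -0.0832, 0.1878]
tool_rot: [-0.704, 0.056, -0.056, 0.705]
ft_force: [0.6, -0.0, -0.1]
grip_width: 0.0342
t 26.62 tcp [ 0.5477 -0.0832  0.1878] yaw z 80.95 tilt 0.07 F [ 0.6  -0.05 -0.12] T [ 0.009 -0.023 -0.058] w 0.0342 j [-1.51e-01  3.68e-01  6.80e-02  1.27e+00  1.00e-03  7.00e-03]
```

View pics/w11.png

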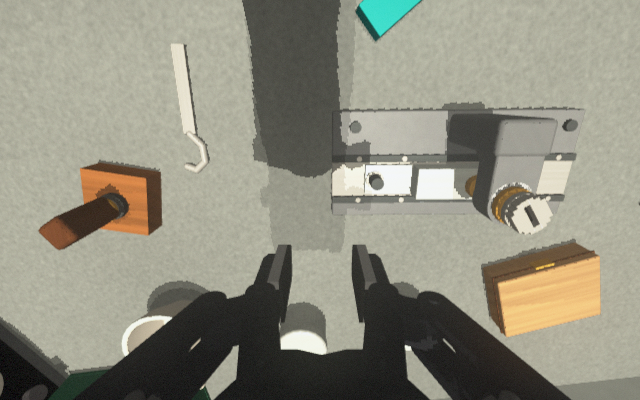

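View pics/s11.png

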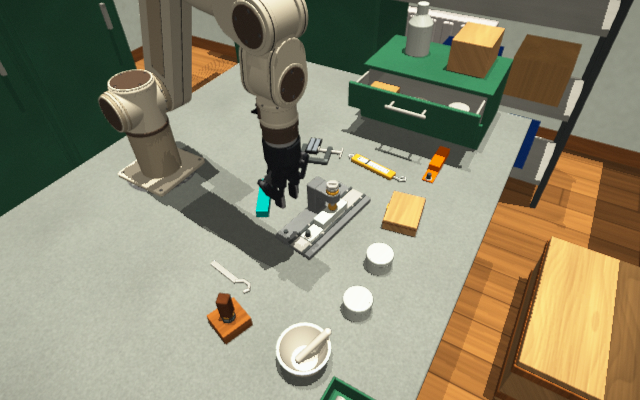

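View pics/s11c.png

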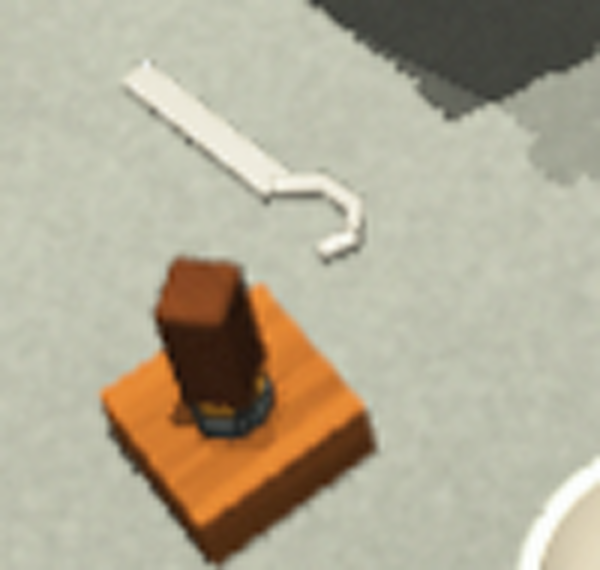

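The pictures show the driver upright in its rest at scene pixel (225,305), with its collar down on the wood. The block is under the foot, with its post at wrist pixel (377,181). All the bystanders are where they started and the gripper is clear of everything. I'm handing the job in.

```bash
python3 -c "
from workcell import bot
print(bot.job_done())"
```

```text
the job is handed in; nothing more can be done
None
```

I set the stop screw to about the drag you asked for and handed the job in at about 27 s. One hard touch on the way (below) may have broken a rule; I got no verdict.

**What I did**
- **First turn:** I seated the driver's blade in the slot, turned it about 50° clockwise and let go. The block then slid with about 5 N: 5.7 and 5.0 N pushing, 4.8 N pulling.
- **Second turn:** I regripped the driver, turned it about 5° more and put it back in its rest.
- **Final check:** With the driver parked, the last pulls read 5.3 and 6.5 N. That is about 6 N of drag, or about 3.5 N on the pad. Force readings scatter by nearly 1 N, and I did not repeat the push direction after the second turn.

**Last look:** The driver stands upright in its rest and the block is under the foot. Nothing else has visibly moved, and the gripper is clear with force readings near zero.

**What went wrong:** On the third push of the first check, the gripper ran into something beside the screw with about 33 N. From the forces I put the contact at roughly screw-head height, so it was the stand's arm, the screw head or the driver's collar. That is under the 40 N limit for the arm or gripper body, but I could not tell which part of the gripper touched. If a finger touched the screw head, that breaks the rule against touching the screw. I backed off at once. The driver was still upright in the slot, and the next drag reading was close to the earlier ones.

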